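# Dry a rinsed camera housing shell on the dryer post

### The job

Get the wider of the two rinsed camera housing shells drying: first take the black dust cap off the dryer's post and leave it in the steel tray, then lift the wide shell out of its draining cradle and set it upside down (mouth down, upright) over the post, fully down on the dryer's deck, without dropping it. Once the shell is seated and let go, push the dryer's toggle switch fully over, away from the side it leans to at first. Leave the slim shell, the network box and the wall bracket where they are.

Things in the scene. Friction and masses are not known exactly. Their poses are not given: they have to be found in the camera images.
- wide_shell_mid (a point): Centre (on the axis, half-way along) of the wide camera housing shell: white painted tube, outside diameter 50 mm, length 110, wall 3, one end closed (5 thick), 0.16 kg. Its z axis points out of the open mouth. It starts in cradle_a, mouth down-slope, axis 30 degrees below level; seated on the post, z points straight down. Its rear 45 mm (closed end) is free to grip across.
- wide_shell_mouth (a point): Centre of the open mouth of the wide shell, 55 mm from its centre along its z axis. Gripped with the fingers 30 degrees from vertical, leaning forward to the mouth, half a turn about the fingers' own direction brings the mouth straight down.
- cradle_a: The wide shell's draining cradle, fixed: grey base plate 130 x 90 x 8 mm, two steel rails 32 mm apart and a lip that stops the shell's rim, all within 20 mm of the x-z plane, below the shell's axis. Origin at the centre of the base's underside, +x down-slope, z up. The shell's centre lies 2 mm ahead of and 73 mm above it. The shell lifts straight up and out.
- slim_shell_mid (a point): Centre of the slim shell, not to be moved: a like white tube but 36 mm in diameter and 90 mm long, in a like cradle; z axis out of its mouth.
- cradle_b: The slim shell's draining cradle, same base plate as the other, fixed. The two cradles may stand either way round.
- dryer: The dryer, fixed: a grey box 150 (x) x 210 (y) x 50 mm high, its top is the deck. Origin at the centre of its underside, z up, its -x side towards the robot. On the deck stand the post (45 mm to +y of the middle) and the toggle switch (60 mm to -y of the middle).
- post_foot (a point): Foot of the post's axis, on the deck (50 mm above the work surface); z up. The post is a steel tube 32 mm in diameter, 80 mm high, its top 14 mm tapering to 20 mm; the shell has 6 mm play all round it. With the shell fully down its rim rests on the deck here and its closed end is 110 mm above the deck.
- post_top (a point): Top of the post, 80 mm above the deck.
- dust_cap_mid (a point): Centre (half-way up) of the dust cap: a black plastic cup 42 mm in outside diameter, 36 mm high, wall 3 mm, top 4 mm thick, open side down, loosely set over the top of the post; z up. About 40 g; it lifts straight off.
- tray_in (a point): Centre of the inner floor of the open steel tray, 4 mm above the work surface; the tray is fixed, 130 (x) x 110 (y) x 28 mm high, walls 4 mm; x and y along its sides, z up.
- switch (a joint): The dryer's toggle switch lever, rad: 0 leans 0.5 rad towards the dryer's -x side (off), 1.0 leans 0.5 rad to its +x side (fully over, on). It starts between 0 and 0.12, stays where it is left, and takes about 1 N at the tip.
- switch_tip (a point): Centre of the black ball, 26 mm in diameter, on the end of the toggle lever (steel rod 10 mm thick). The lever's pivot lies 70 mm below along the lever, 22 mm above the deck; the ball's centre moves along an arc in the dryer's x-z plane, from 34 mm on the -x side of the pivot to 34 mm on its +x side.
- switch_box: Black network box 100 x 140 x 30 mm, loose, not to be moved; origin at the centre of its underside.
- bracket: White wall bracket, a 64 mm disc with a ball stem 61 mm high, loose, not to be moved; origin at the centre of its underside.
There are look-alikes about, which are no part of the job. Of the things shaped like the part that bears tray_in, the bare steel one is meant.

How it is judged (in metres and radians):
On the way, in this order (a step that is already met when the one before it is completed fails the run):
1. the dust cap lies in the tray, let go (x of dust_cap_mid in the frame of tray_in between -0.062 and 0.062 m and y of dust_cap_mid in the frame of tray_in between -0.052 and 0.052 m and z of dust_cap_mid in the frame of tray_in below 0.03 m and contact force between the fingers and dust_cap below 0.1 N), for 0.2 s.
2. the wide shell is held clear above its cradle (height (world z) of wide_shell_mid above 0.12 m and contact force between the fingers and wide_shell above 0.3 N), for 0.1 s.
3. the wide shell sits mouth down over the post, rim on the deck, let go (horizontal distance between wide_shell_mouth and post_foot below 0.01 m and z of wide_shell_mouth in the frame of post_foot below 0.005 m and angle between wide_shell_mid's own z axis and vertical above 3.04 rad and contact force between the fingers and wide_shell below 0.1 N), for 0.2 s.
4. the toggle switch is fully over (value of joint switch above 0.8 rad), for 0.1 s.
At the end, for the whole second after the job is handed in: Dust cap inside the tray (centre under 30 mm above its floor); wide shell mouth down over the post, mouth within 10 mm of the post axis and at most 5 mm above the deck, within 0.1 rad of upright; both let go and at rest; switch at 0.8 rad or more (all of step 1 and all of step 3 and value of joint switch above 0.8 rad and linear speed of each of wide_shell, dust_cap below 0.02 m/s); the robot touches nothing.
It fails at once if the wide shell is dropped: it moves faster than 0.5 m/s while the fingers do not touch it (contact force between the fingers and wide_shell below 0.05 N and linear speed of wide_shell above 0.5 m/s).
It fails at once if a bystander (slim shell, network box or bracket) is moved more than 25 mm (distance of any of slim_shell_mid, switch_box, bracket from where it was at the start of the episode above 0.025 m).
It also fails if it takes over 64 s, if anything falls off the work surface, if the arm or the gripper's body presses on something with over 40 N, if the wrist force passes 120 N, or if a joint passes its speed limit or range.

### The arm

A 6-joint arm with a two-finger parallel gripper is mounted at the origin on the work surface. World frame = base frame: x ahead of the robot, y to its left, z up, the work surface at z = 0. Lengths are in m, angles in degrees, forces in N, time in s.
With the tool pointing down it reaches from about 0.3 to 0.75 m from the base axis. Payload 8.5 kg.
Tool frame: the origin (TCP) lies on the mounting face of the last link; the fingertips stand 173 mm ahead of it and the grasp point (between the pads) lies 155 mm ahead of it (env.tips_ahead is the distance from the TCP to the fingertips, in m); x points along the fingers, z is the direction in which the jaws open and shut, and the axes are right-handed (so a half turn about x gives the same grasp; the last joint's range is limited). The gripper opens to 85 mm and grips with 20 to 120 N. Pads are 22 mm wide; open, the fingers measure 114 mm over their backs; the gripper's body (76 mm by 85 mm) begins 54 mm behind the grasp point. The pads swing forward as they close: fully open they stand 13 mm farther back than shut.
Start: joints at [-84.7, 21.807, 74.336, -0, 83.858, -12.336], TCP at [0.167, -0.524, 0.405] pointing down, gripper open.
Joint ranges: [-178.18, 178.18], [-50.72, 133.34], [12.68, 142.11], [-81.47, 261.47], [9.98, 163.14], [-165.26, 165.26]. Speed limits (degrees/s): [136.94, 136.94, 180, 180, 180, 180].

### API

Orientations are given as a 3x3 rotation matrix whose columns are the frame's x, y, z axes.
In Python, from rig import env, optics gives the robot as it stands.
- The arm moves only by the shell command python3 -m inch 'ROWS' [FORCE]. ROWS is JSON, a list of rows, each a list of 3 entries, a list of its own where there are three numbers: the closure, from -1 (fully open) to 1 (shut), then the shift along the tool's x, y, z in units of 30 mm (1.0 is 30 mm), then the turn about the tool's x in units of 5 degrees (1.0 is 5 degrees). In form: [[hand, [x, y, z], yaw], ...]. A call has exactly 8 rows; each row shifts and turns the commanded pose from where the row before left it, along the tool's axes as they then stand; what a row does not reach is not made up. A row lasts 1/12 s, in which the tool goes at most 41.7 mm and 7.16 degrees, less where a joint would pass 70% of its speed; a pose out of reach is approached as far as the arm can. A call is refused whole if a number of a shift passes 1 or a number of a turn 1, either way. A call with a gripper value outside its range is refused whole. The fingers move at their own pace and stop on an object; FORCE is the grip in N (left out, the last holds). Time passes only in rows, so rows that do not move let the fingers close, or fill a call up. It gives the time, the measured TCP pose, the force and the opening at its end, in the units of the state.
- env.observe(): the state, without advancing time (a new reading comes with each control period).
- optics.get_image(name): name is "side" or "top" or "wrist"; returns the picture (480x640x3 uint8, red, green, blue); there is no depth.
- optics.camera_params(name): a dict with "fx", "fy", "cx", "cy" (pixels), "k1" (the pictures are not rectified: a ray, as slopes to the right and down, at radius r is drawn at 1 + k1 r^2 times it, then the intrinsics apply), "xyz" and "rotation" of the camera in the world. Camera axes: x right, y down, z forward; pixel columns grow to the right and rows downward; lengths in m; the calibration is good to about 2 mm. A picture is of the moment at which its call begins: read the wrist's pose just before it. camera_params takes no time and is no camera call; for the wrist camera it gives the pose at the moment of the call.
- env.close_job(): hands the job in, once; it reports no verdict.
The state is a dict: "time_s": time; "q": joint angles; "qvel": joint speeds; "joint_efforts": joint torques, N m; "position": TCP position; "tool_rot": TCP orientation; "ft_force": force on the tool from outside, world axes, zero at the start; "wrist_torque": the same for the moment, N m; "grip_width": finger opening in m.
Only numpy, scipy, OpenCV 4.12 (cv2) and the standard library are available. Lean on these libraries where they do the work, as an engineer would, in place of code of your own. Each camera call takes 0.05 s, during which the arm holds its last target.

## Working session

There is one attempt and no reset: what is moved stays moved. The work goes in short steps, Python scripts to look and compute and a shell command to move; the robot and the scene stay as the last step left them, time stands still between calls to the robot, and variables do not carry over. Pictures are saved under pics/ and viewed, and the job is handed in when it is done.

```bash
ls; mkdir -p pics
python3 - <<'E'
from rig import env, optics
import cv2
s=env.observe(); print({k:s[k] for k in('time_s','position','tool_rot','grip_width')})
for n in('side','top','wrist'):
    p=optics.camera_params(n); print(n,p)
    cv2.imwrite(f'pics/{n}0.png',optics.get_image(n)[:,:,::-1])
E
```

```text
pics
{'time_s': 0.0, 'position': array([ 0.16663152, -0.52410606,  0.40409187]), 'tool_rot': array([[-1.21562941e-04,  9.52999314e-01,  3.02972429e-01],
       [ 1.47377852e-03,  3.02972273e-01, -9.52998232e-01],
       [-9.99998907e-01,  3.30664992e-04, -1.44134012e-03]]), 'grip_width': 0.08564789801323197}
side {'fx': 538.0289282669561, 'fy': 538.0289282669561, 'cx': 315.2010482027759, 'cy': 235.42112267790063, 'k1': -0.06190377583299786, 'xyz': array([0.22662251, 0.79121327, 0.85565666]), 'rotation': array([[-0.93612419, -0.22637893,  0.26911721],
       [-0.35142077,  0.63096297, -0.69165683],
       [-0.01322646, -0.74205007, -0.67021396]])}
top {'fx': 484.0892077707873, 'fy': 484.0892077707873, 'cx': 312.0951947616207, 'cy': 241.90750451288324, 'k1': 0.002228076587257141, 'xyz': array([0.46970802, 0.01869642, 1.02225394]), 'rotation': array([[-0.02985145, -0.99323335,  0.1122337 ],
       [-0.99953678,  0.02899642, -0.00924328],
       [ 0.00592636, -0.11245763, -0.99363885]])}
wrist {'fx': 377.196289238487, 'fy': 377.196289238487, 'cx': 313.7787133914608, 'cy': 244.53753620639966, 'k1': -0.032081072257352405, 'xyz': array([ 0.23422594, -0.50352805,  0.3721407 ]), 'rotation': array([[ 0.3036916 , -0.91437818, -0.26773858],
       [-0.95276977, -0.29177406, -0.08424763],
       [-0.00108498,  0.28067853, -0.95980122]])}
```

View pics/side0.png

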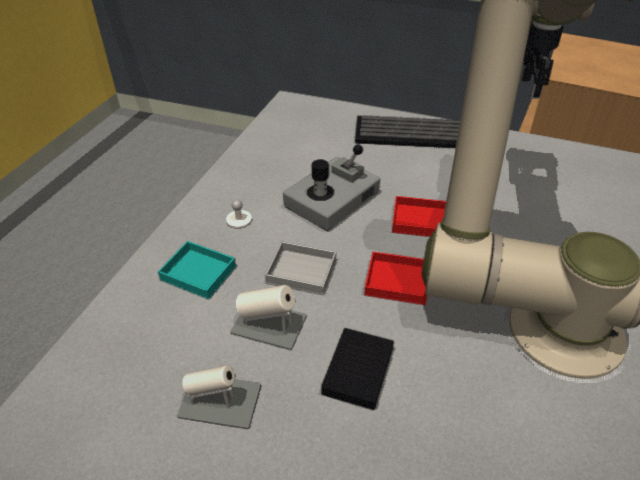

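View pics/top0.png

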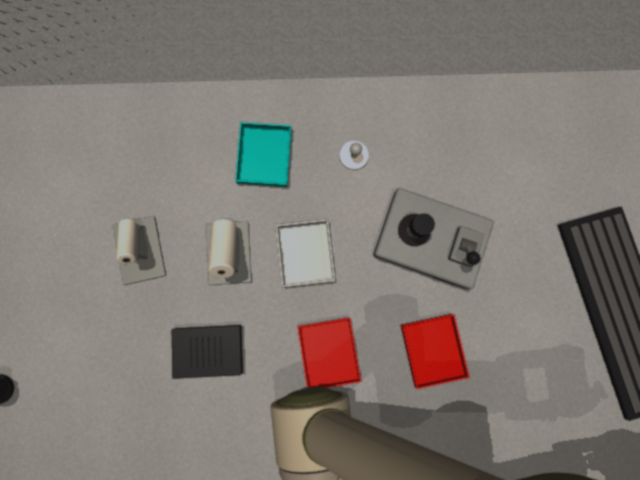

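View pics/wrist0.png

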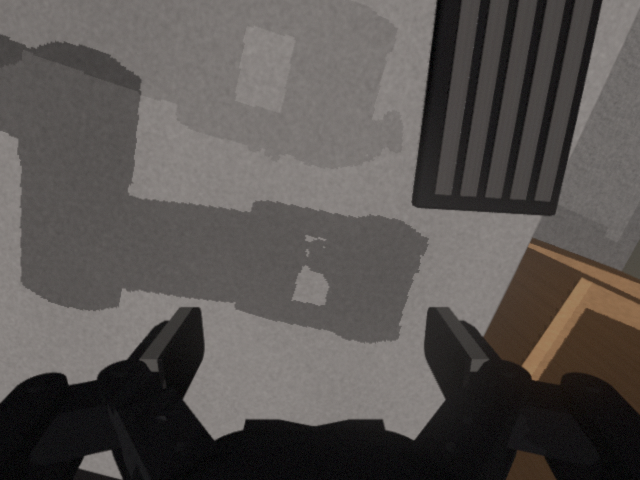

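Candidates:
- **Shells:** the wide one is at top (222,247) / side (265,302). The look-alike slim one is at top (127,240) / side (208,380).
- **Trays:** the bare steel one is at top (306,254). Look-alikes are teal (265,155) and red (329,352) and (435,350).
- **Cap:** black, on the post at top (420,228) / side (320,170). It could be confused with the toggle ball at (473,258) or the black disc at (3,388).

The moves can't tilt the tool, so I'll stand the shell upright by pivoting it in the grip.

```bash
cat > h.py <<'E'
import numpy as np, cv2
from rig import env, optics
def undist(n,px,p=None):
    p=p or optics.camera_params(n)
    u=np.atleast_2d(np.asarray(px,float))
    d=np.c_[(u[:,0]-p['cx'])/p['fx'],(u[:,1]-p['cy'])/p['fy']]
    x=d.copy()
    for _ in range(20): x=d/(1+p['k1']*(x**2).sum(1))[:,None]
    r=np.c_[x,np.ones(len(x))]@np.asarray(p['rotation']).T
    return np.asarray(p['xyz']),r/np.linalg.norm(r,axis=1)[:,None]
def plane(n,px,z,p=None):
    o,r=undist(n,px,p); return o+r*((z-o[2])/r[:,2])[:,None]
def tri(vs):
    A=np.zeros((3,3));b=np.zeros(3)
    for n,px,p in vs:
        o,r=undist(n,[px],p); M=np.eye(3)-np.outer(r[0],r[0]); A+=M;b+=M@o
    X=np.linalg.solve(A,b); return X
def proj(n,X,p=None):
    p=p or optics.camera_params(n)
    c=(np.atleast_2d(X)-p['xyz'])@p['rotation']; x=c[:,:2]/c[:,2:]
    x=x*(1+p['k1']*(x**2).sum(1))[:,None]
    return np.c_[x[:,0]*p['fx']+p['cx'],x[:,1]*p['fy']+p['cy']]
E
python3 - <<'E'
import cv2
t=cv2.imread('pics/top0.png'); s=cv2.imread('pics/side0.png')
cv2.imwrite('pics/ct1.png',cv2.resize(t[180:300,360:510],None,fx=5,fy=5,interpolation=2))
cv2.imwrite('pics/ct2.png',cv2.resize(t[205:300,190:345],None,fx=5,fy=5,interpolation=2))
cv2.imwrite('pics/cs1.png',cv2.resize(s[135:235,270:390],None,fx=6,fy=6,interpolation=2))
cv2.imwrite('pics/cs2.png',cv2.resize(s[235:350,220:345],None,fx=5,fy=5,interpolation=2))
E
```

```text
(no output)
```

View pics/ct1.png

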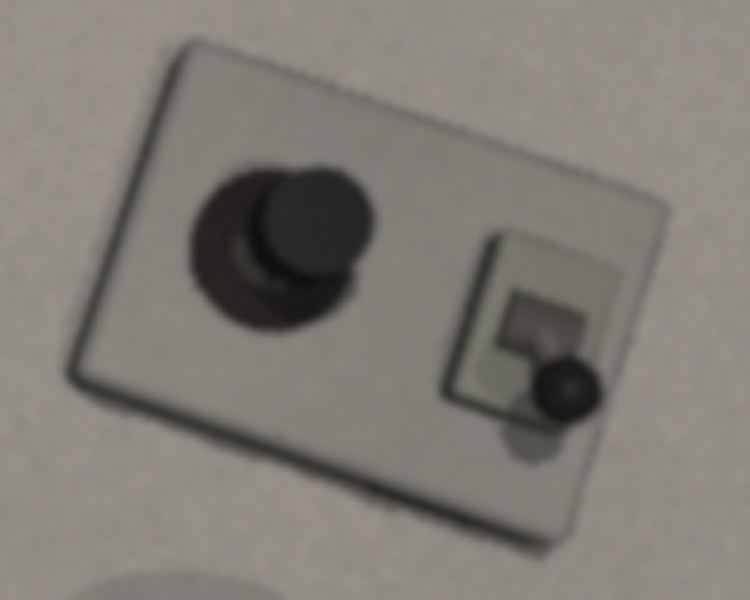

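View pics/ct2.png

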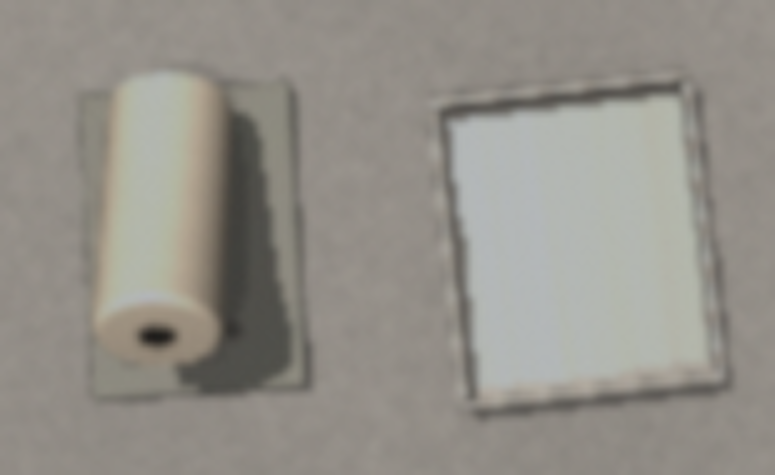

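View pics/cs1.png

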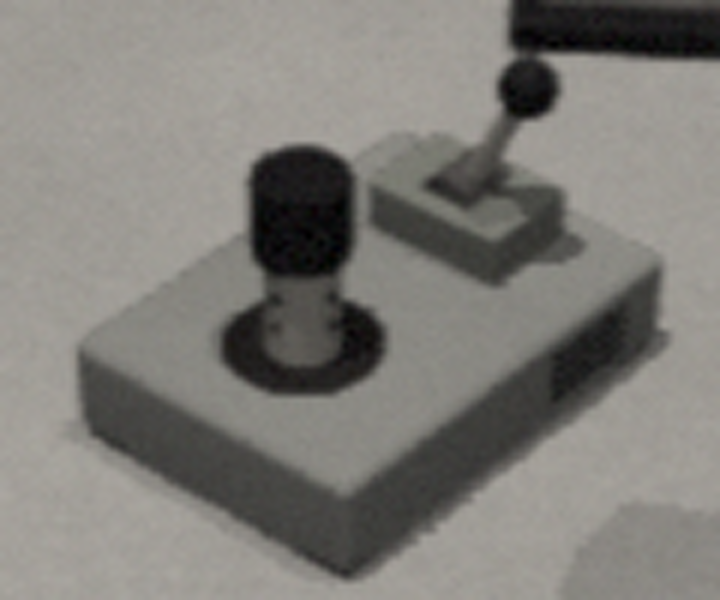

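View pics/cs2.png

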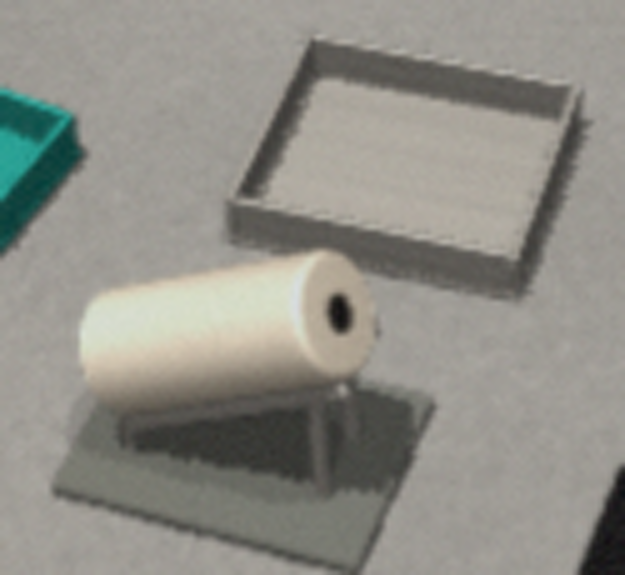

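The near end of the wide shell, with the black dot at top (222,272), is the raised closed end, so the mouth faces +x. Next I'll measure positions.

Run:
```python
from h import *
np.set_printoptions(precision=4,suppress=True)
T=lambda c,o,f:np.array(c,float)/f+o
# dryer deck corners top crop1 (360,180,5): top edges  and side crop(270,135,6)
tc=T([[195,42],[668,207],[548,545],[78,375]],[360,180],5)
P=plane('top',tc,.05);print('deck top\n',P)
sc=T([[82,350],[346,494],[660,262]],[270,135],6)
print('deck side\n',plane('side',sc,.05))
tri2=lambda a,b:tri([('top',a,None),('side',b,None)])
print('captop',tri2(T([318,222],[360,180],5),T([302,166],[270,135],6)), plane('top',T([318,222],[360,180],5),.134))
print('ball',tri2(T([567,390],[360,180],5),T([528,88],[270,135],6)))
# flange centre: 
print('post flange top',plane('top',T([272,248],[360,180],5),.05),plane('side',T([304,344],[270,135],6),.05))
tr=T([[438,103],[690,85],[725,385],[470,408]],[190,205],5)
P=plane('top',tr,.028);print('tray\n',P,P.mean(0))
ts=T([[315,42],[580,88],[518,262],[232,202]],[220,235],5)
P=plane('side',ts,.028);print('tray side\n',P,P.mean(0))
cb=T([[80,92],[293,82],[310,388],[95,398]],[190,205],5)
P=plane('top',cb,.008);print('cradle\n',P,P.mean(0))
# closed end centre
print('closed',tri2(T([157,335],[190,205],5),T([340,313],[220,235],5)))
```

```text
deck top
 [[ 0.6846 -0.1716  0.05  ]
 [ 0.6107 -0.3608  0.05  ]
 [ 0.4755 -0.3028  0.05  ]
 [ 0.5492 -0.1176  0.05  ]]
deck side
 [[ 0.677  -0.1582  0.05  ]
 [ 0.5449 -0.1086  0.05  ]
 [ 0.4712 -0.2959  0.05  ]]
captop [ 0.596  -0.1979  0.1333] [[ 0.5967 -0.1975  0.134 ]]
ball [ 0.531  -0.2881  0.1283]
post flange top [[ 0.5986 -0.1986  0.05  ]] [[ 0.5929 -0.1923  0.05  ]]
tray
 [[ 0.6181  0.0799  0.028 ]
 [ 0.6226 -0.0248  0.028 ]
 [ 0.498  -0.035   0.028 ]
 [ 0.4918  0.0696  0.028 ]] [0.5576 0.0224 0.028 ]
tray side
 [[ 0.6181 -0.0131  0.028 ]
 [ 0.4956 -0.0253  0.028 ]
 [ 0.486   0.0818  0.028 ]
 [ 0.6121  0.0908  0.028 ]] [0.5529 0.0335 0.028 ]
cradle
 [[0.6302 0.2324 0.008 ]
 [0.6319 0.1423 0.008 ]
 [0.5025 0.1372 0.008 ]
 [0.501  0.2268 0.008 ]] [0.5664 0.1847 0.008 ]
closed [0.5207 0.1851 0.0933]
```

```bash
cat > plan.py <<'E'
from h import *
import sys
np.set_printoptions(precision=4,suppress=True)
def yawy(R): return np.degrees(np.arctan2(R[1,1],R[0,1]))
def plan(target,yaw,N,start=None,y0=None):
    s=env.observe(); p=np.array(s['position']) if start is None else np.array(start); y=yawy(s['tool_rot']) if y0 is None else y0
    d=(np.array(target)-p)/N; dy=((yaw-y+180)%360-180)/N
    rows=[]
    for i in range(N):
        a=np.radians(y+dy*i); ty=np.array([np.cos(a),np.sin(a),0]); tx=np.array([0,0,-1.]); tz=np.cross(tx,ty)
        rows.append([[round(float(v@d)/.03,2) for v in(tx,ty,tz)],round(-dy/5,2)])
    for r in rows: print(r)
def st():
    s=env.observe(); print('t',round(s['time_s'],2),'p',np.array(s['position']),'yaw',round(yawy(s['tool_rot']),2),'w',round(s['grip_width'],4),'F',np.array(s['ft_force']),'tx',np.array(s['tool_rot'])[:,0],'q',np.array(s['q']).round(1))
E
python3 -c "
from plan import *
st();plan([.5967,-.1975,.40],94.7,24)"
```

```text
t 0.15 p [ 0.1667 -0.5241  0.4043] yaw 17.64 w 0.085 F [-0.0745  0.2835 -0.4801] tx [-0.0001  0.0011 -1.    ] q [-84.7  21.8  74.4   0.   83.9 -12.3]
[[0.01, 0.71, -0.25], np.float64(-0.64)]
[[0.01, 0.72, -0.21], np.float64(-0.64)]
[[0.01, 0.73, -0.17], np.float64(-0.64)]
[[0.01, 0.74, -0.13], np.float64(-0.64)]
[[0.01, 0.74, -0.09], np.float64(-0.64)]
[[0.01, 0.75, -0.05], np.float64(-0.64)]
[[0.01, 0.75, -0.0], np.float64(-0.64)]
[[0.01, 0.75, 0.04], np.float64(-0.64)]
[[0.01, 0.75, 0.08], np.float64(-0.64)]
[[0.01, 0.74, 0.12], np.float64(-0.64)]
[[0.01, 0.73, 0.16], np.float64(-0.64)]
[[0.01, 0.72, 0.2], np.float64(-0.64)]
[[0.01, 0.71, 0.24], np.float64(-0.64)]
[[0.01, 0.69, 0.28], np.float64(-0.64)]
[[0.01, 0.68, 0.32], np.float64(-0.64)]
[[0.01, 0.66, 0.36], np.float64(-0.64)]
[[0.01, 0.64, 0.4], np.float64(-0.64)]
[[0.01, 0.61, 0.43], np.float64(-0.64)]
[[0.01, 0.59, 0.46], np.float64(-0.64)]
[[0.01, 0.56, 0.5], np.float64(-0.64)]
[[0.01, 0.53, 0.53], np.float64(-0.64)]
[[0.01, 0.5, 0.56], np.float64(-0.64)]
[[0.01, 0.47, 0.58], np.float64(-0.64)]
[[0.01, 0.44, 0.61], np.float64(-0.64)]
```

```bash
python3 -m inch '[[-1,[0,0.72,-0.25],-0.64],[-1,[0,0.72,-0.2],-0.64],[-1,[0,0.73,-0.17],-0.64],[-1,[0,0.74,-0.13],-0.64],[-1,[0,0.74,-0.1],-0.64],[-1,[0,0.75,-0.05],-0.64],[-1,[0,0.75,0],-0.64],[-1,[0,0.75,0.04],-0.64]]' 20
python3 -m inch '[[-1,[0,0.75,0.08],-0.64],[-1,[0,0.74,0.12],-0.64],[-1,[0,0.73,0.16],-0.64],[-1,[0,0.72,0.2],-0.64],[-1,[0,0.71,0.24],-0.64],[-1,[0,0.69,0.28],-0.64],[-1,[0,0.68,0.32],-0.64],[-1,[0,0.66,0.36],-0.64]]'
python3 -c "
from plan import *
st();plan([.5967,-.1975,.40],94.7,8)"
```

```text
time_s: 0.82
position: [0.3112, -0.4146, 0.4045]
tool_rot: [[-0.0, 0.727, 0.687], [0.0, 0.687, -0.727], [-1.0, 0.0, -0.001]]
ft_force: [0.4, -0.2, -0.7]
grip_width: 0.0853
time_s: 1.48
position: [0.4544, -0.3057, 0.4045]
tool_rot: [[-0.0, 0.358, 0.934], [0.0, 0.934, -0.358], [-1.0, 0.0, -0.001]]
ft_force: [-0.2, 0.2, 0.7]
grip_width: 0.0855
t 1.48 p [ 0.4544 -0.3057  0.4045] yaw 68.99 w 0.0855 F [-0.164   0.174   0.7026] tx [-0.0004  0.0004 -1.    ] q [-46.3  21.6  74.7  -0.   83.7 -25.3]
[[0.02, 0.63, 0.39], np.float64(-0.64)]
[[0.02, 0.61, 0.43], np.float64(-0.64)]
[[0.02, 0.59, 0.46], np.float64(-0.64)]
[[0.02, 0.56, 0.49], np.float64(-0.64)]
[[0.02, 0.53, 0.52], np.float64(-0.64)]
[[0.02, 0.5, 0.55], np.float64(-0.64)]
[[0.02, 0.47, 0.58], np.float64(-0.64)]
[[0.02, 0.44, 0.6], np.float64(-0.64)]
```

```bash
python3 -m inch '[[-1,[0,0.63,0.4],-0.64],[-1,[0,0.61,0.43],-0.64],[-1,[0,0.59,0.46],-0.64],[-1,[0,0.56,0.49],-0.64],[-1,[0,0.53,0.52],-0.64],[-1,[0,0.5,0.55],-0.64],[-1,[0,0.47,0.58],-0.64],[-1,[0,0.44,0.6],-0.64]]'
cat > w.py <<'E'
from plan import *
import sys,json
n=sys.argv[1]; cam=sys.argv[2] if len(sys.argv)>2 else 'wrist'
st(); p=optics.camera_params(cam); im=optics.get_image(cam)
cv2.imwrite(f'pics/{n}.png',im[:,:,::-1])
json.dump({k:(np.asarray(v).tolist()) for k,v in p.items()},open(f'pics/{n}.json','w'))
E
python3 w.py w1
```

```text
time_s: 2.15
position: [0.5972, -0.1979, 0.4044]
tool_rot: [[-0.001, -0.08, 0.997], [0.0, 0.997, 0.08], [-1.0, 0.0, -0.001]]
ft_force: [-0.0, 0.0, -0.3]
grip_width: 0.0855
t 2.15 p [ 0.5972 -0.1979  0.4044] yaw 94.6 w 0.0855 F [-0.024   0.0286 -0.3039] tx [-0.0006  0.0003 -1.    ] q [-29.1  30.   60.6  -0.   89.4 -33.7]
```

View pics/w1.png

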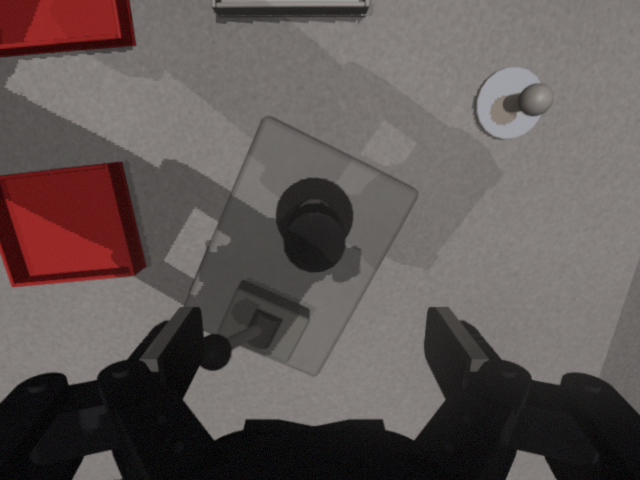

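Wrist view: the cap's top disc is centred at about (314,240), the ball is at (214,351), and deck corners are at (266,119), (416,191) and (317,374).

Run:
```python
from plan import *
import json
p=json.load(open('pics/w1.json')); p={k:np.array(v) if isinstance(v,list) else v for k,v in p.items()}
im=cv2.imread('pics/w1.png')
g=im.max(2); m=(g<45).astype(np.uint8)
roi=m[160:290,250:375]; 
print('cap',plane('wrist',[[314,240]],.134,p)); print('flange',plane('wrist',[[315,218]],.05,p)); print('ball',plane('wrist',[[214,351]],.133,p))
print('deck',plane('wrist',[[266,117],[418,190],[317,376]],.05,p))
print('bracket',plane('wrist',[[511,103]],.003,p))
cv2.imwrite('pics/w1c.png',cv2.convertScaleAbs(cv2.resize(im[170:290,250:380],None,fx=5,fy=5,interpolation=2),alpha=2.5))
```

```text
cap [[ 0.5964 -0.1942  0.134 ]]
flange [[ 0.5975 -0.1977  0.05  ]]
ball [[ 0.5309 -0.2836  0.133 ]]
deck [[ 0.551  -0.1173  0.05  ]
 [ 0.6835 -0.1661  0.05  ]
 [ 0.6127 -0.3576  0.05  ]]
bracket [[ 0.7714 -0.0839  0.003 ]]
```

View pics/w1c.png

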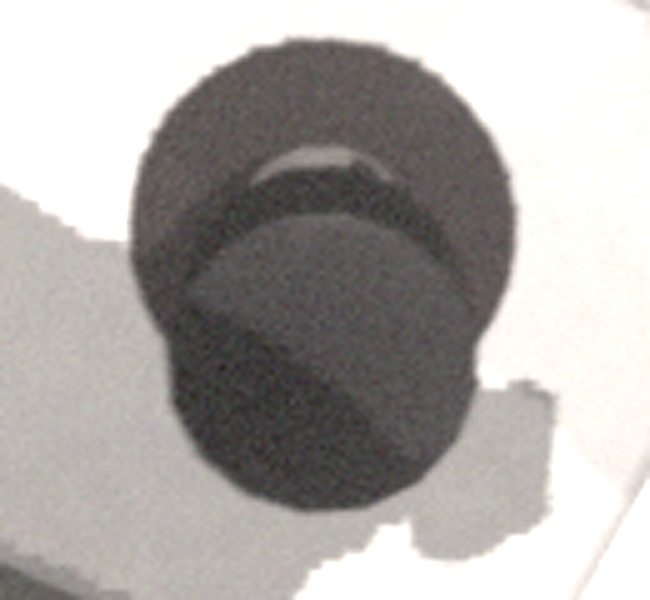

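```bash
python3 -m inch '[[-1,[0.53,0.05,0],0],[-1,[0.53,0,0],0],[-1,[0.53,0,0],0],[-1,[0.53,0,0],0],[-1,[0.53,0,0],0],[-1,[0.53,0,0],0],[-1,[0.53,0,0],0],[-1,[0.53,0,0],0]]'
python3 -m inch '[[1,[0,0,0],0],[1,[0,0,0],0],[1,[0,0,0],0],[1,[0,0,0],0],[1,[0,0,0],0],[1,[0,0,0],0],[1,[0,0,0],0],[1,[0,0,0],0]]' 25
```

```text
time_s: 2.87
position: [0.596, -0.1973, 0.2765]
tool_rot: [[-0.001, -0.077, 0.997], [0.0, 0.997, 0.077], [-1.0, 0.0, -0.001]]
ft_force: [1.0, -0.8, -0.3]
grip_width: 0.0854
time_s: 3.53
position: [0.5963, -0.1973, 0.2789]
tool_rot: [[0.002, -0.077, 0.997], [-0.001, 0.997, 0.077], [-1.0, -0.001, 0.002]]
ft_force: [-0.5, -0.0, 6.8]
grip_width: 0.0423
```

```bash
python3 -m inch '[[1,[-0.7,0,0],0],[1,[-0.8,0,0],0],[1,[-0.8,0,0],0],[1,[-0.2,0.6,-0.1],0],[1,[0,0.9,-0.1],0],[1,[0,0.95,-0.1],0],[1,[0,0.95,-0.1],0],[1,[0,0.95,-0.1],0]]'
python3 w.py w2
python3 -c "
from plan import *
plan([.557,.0235,.345],94.7,4)"
```

```text
time_s: 4.2
position: [0.5703, -0.0664, 0.3522]
tool_rot: [[-0.001, -0.077, 0.997], [0.0, 0.997, 0.077], [-1.0, 0.0, -0.001]]
ft_force: [-0.2, 0.8, -0.1]
grip_width: 0.0418
t 4.2 p [ 0.5703 -0.0664  0.3522] yaw 94.43 w 0.0418 F [-0.2368  0.7759 -0.0683] tx [-0.0007  0.0004 -1.    ] q [-18.5  26.6  75.5   0.   78.  -22.9]
[[0.06, 0.72, -0.05], np.float64(-0.0)]
[[0.06, 0.72, -0.04], np.float64(-0.0)]
[[0.06, 0.72, -0.04], np.float64(-0.0)]
[[0.06, 0.72, -0.04], np.float64(-0.0)]
```

View pics/w2.png

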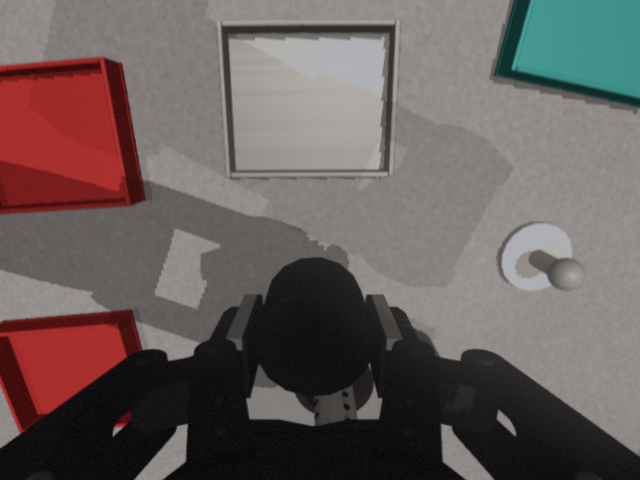

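The cap is held (centre about (312,325)). The steel tray's rim corners are at (220,22), (398,21), (394,177) and (230,178).

```bash
python3 - <<'E'
from plan import *
import json
p=json.load(open('pics/w2.json')); p={k:np.array(v) if isinstance(v,list) else v for k,v in p.items()}
P=plane('wrist',[[220,22],[398,21],[394,177],[230,178]],.028,p);print(P,P.mean(0))
E
python3 -m inch '[[1,[0.1,0.72,-0.05],0],[1,[0.1,0.72,-0.05],0],[1,[0.1,0.72,-0.05],0],[1,[0.3,0.72,-0.05],0],[1,[0.7,0.2,0],0],[1,[0.9,0,0],0],[1,[0.9,0,0],0],[1,[0.9,0,0],0]]'
```

```text
[[ 0.4931  0.0743  0.028 ]
 [ 0.6166  0.0846  0.028 ]
 [ 0.628  -0.0228  0.028 ]
 [ 0.5024 -0.0334  0.028 ]] [0.56   0.0257 0.028 ]
time_s: 4.92
position: [0.5574, 0.0241, 0.2314]
tool_rot: [[0.0, -0.078, 0.997], [0.0, 0.997, 0.078], [-1.0, 0.0, 0.0]]
ft_force: [-0.1, -0.3, -1.0]
grip_width: 0.0421
```

```bash
python3 -m inch '[[1,[0.6,0,0.07],0],[1,[0.5,0,0],0],[1,[0.25,0,0],0],[1,[0,0,0],0],[-0.35,[0,0,0],0],[-0.35,[0,0,0],0],[-0.35,[0,0,0],0],[-0.35,[0,0,0],0]]'
python3 -m inch '[[-0.35,[0,0,0],0],[-0.35,[-0.4,0,0],0],[-0.35,[-0.6,0,0],0],[-0.5,[-0.9,0,0],0],[-1,[-1,0,0],0],[-1,[-1,0,0],0],[-1,[-0.8,0,0],0],[-1,[0,0,0],0]]'
python3 w.py w3;python3 w.py t3 top
```

```text
time_s: 5.58
position: [0.5602, 0.0235, 0.1929]
tool_rot: [[0.002, -0.077, 0.997], [-0.0, 0.997, 0.077], [-1.0, -0.0, 0.002]]
ft_force: [0.4, -0.1, 0.0]
grip_width: 0.0579
time_s: 6.25
position: [0.5604, 0.0236, 0.3383]
tool_rot: [[0.009, -0.077, 0.997], [-0.002, 0.997, 0.077], [-1.0, -0.002, 0.009]]
ft_force: [0.3, 0.5, 0.4]
grip_width: 0.0855
t 6.25 p [0.5604 0.0236 0.3383] yaw 94.44 w 0.0855 F [0.3376 0.548  0.4495] tx [ 0.0093 -0.0016 -1.    ] q [ -9.7  26.   79.    0.   74.4 -14.1]
t 6.3 p [0.5601 0.0236 0.3356] yaw 94.44 w 0.0853 F [ 0.3661 -0.7701 -1.0124] tx [ 0.0055 -0.0009 -1.    ] q [ -9.7  26.2  79.2   0.   74.3 -14.1]
```

View pics/w3.png

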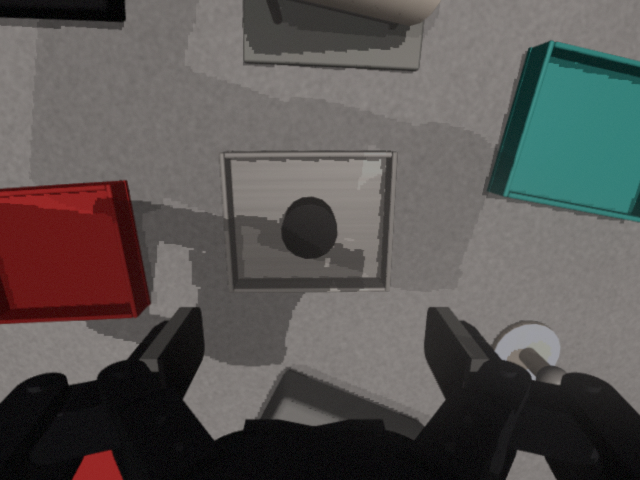

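The cap is in the steel tray, centred at about (309,227). Next, over to the wide shell, turning the tool so the jaws open across it.

```bash
python3 -c "
from plan import *
plan([.536,.1835,.345],2.4,20)"
```

```text
[[-0.02, 0.27, -0.02], np.float64(0.92)]
[[-0.02, 0.27, -0.04], np.float64(0.92)]
[[-0.02, 0.26, -0.06], np.float64(0.92)]
[[-0.02, 0.26, -0.08], np.float64(0.92)]
[[-0.02, 0.25, -0.1], np.float64(0.92)]
[[-0.02, 0.24, -0.12], np.float64(0.92)]
[[-0.02, 0.23, -0.14], np.float64(0.92)]
[[-0.02, 0.22, -0.16], np.float64(0.92)]
[[-0.02, 0.2, -0.18], np.float64(0.92)]
[[-0.02, 0.19, -0.19], np.float64(0.92)]
[[-0.02, 0.17, -0.21], np.float64(0.92)]
[[-0.02, 0.16, -0.22], np.float64(0.92)]
[[-0.02, 0.14, -0.23], np.float64(0.92)]
[[-0.02, 0.12, -0.24], np.float64(0.92)]
[[-0.02, 0.1, -0.25], np.float64(0.92)]
[[-0.02, 0.08, -0.26], np.float64(0.92)]
[[-0.02, 0.06, -0.26], np.float64(0.92)]
[[-0.02, 0.04, -0.27], np.float64(0.92)]
[[-0.02, 0.01, -0.27], np.float64(0.92)]
[[-0.02, -0.01, -0.27], np.float64(0.92)]
```

```bash
python3 -m inch '[[-1,[0,0.27,-0.02],0.92],[-1,[0,0.27,-0.04],0.92],[-1,[0,0.26,-0.06],0.92],[-1,[0,0.26,-0.08],0.92],[-1,[0,0.25,-0.1],0.92],[-1,[0,0.24,-0.12],0.92],[-1,[0,0.23,-0.14],0.92],[-1,[0,0.22,-0.16],0.92]]'
python3 -m inch '[[-1,[0,0.2,-0.18],0.92],[-1,[0,0.19,-0.19],0.92],[-1,[0,0.17,-0.21],0.92],[-1,[0,0.16,-0.22],0.92],[-1,[0,0.14,-0.23],0.92],[-1,[0,0.12,-0.24],0.92],[-1,[0,0.1,-0.25],0.92],[-1,[0,0.08,-0.26],0.92]]'
python3 -m inch '[[-1,[0,0.06,-0.26],0.92],[-1,[0,0.04,-0.27],0.92],[-1,[0,0.01,-0.27],0.92],[-1,[0,0,-0.27],0.92],[-1,[0,0,0],0],[-1,[0,0,0],0],[-1,[0,0,0],0],[-1,[0,0,0],0]]'
python3 w.py w4
```

```text
time_s: 7.02
position: [0.5507, 0.0881, 0.3315]
tool_rot: [[-0.003, 0.539, 0.842], [0.0, 0.842, -0.539], [-1.0, -0.001, -0.003]]
ft_force: [-0.8, -0.4, -0.3]
grip_width: 0.0855
time_s: 7.68
position: [0.5412, 0.1521, 0.3315]
tool_rot: [[-0.003, 0.936, 0.352], [-0.0, 0.352, -0.936], [-1.0, -0.003, -0.001]]
ft_force: [-0.2, -0.1, 0.6]
grip_width: 0.0854
time_s: 8.35
position: [0.537, 0.1834, 0.3326]
tool_rot: [[-0.001, 0.999, 0.044], [-0.0, 0.044, -0.999], [-1.0, -0.001, 0.0]]
ft_force: [0.0, 0.0, -0.1]
grip_width: 0.0852
t 8.35 p [0.537  0.1834 0.3326] yaw 2.5 w 0.0852 F [ 0.0334  0.0088 -0.1456] tx [-0.0008 -0.0002 -1.    ] q [ 6.9 27.  78.3 -0.  74.8 94.4]
```

View pics/w4.png

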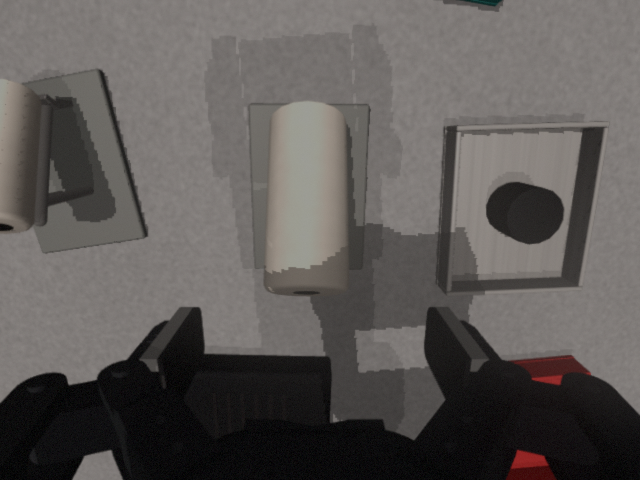

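Run:
```python
from plan import *
import json
p=json.load(open('pics/w4.json')); p={k:np.array(v) if isinstance(v,list) else v for k,v in p.items()}
print(plane('wrist',[[309,200]],.08,p),plane('wrist',[[307,262]],.1,p),plane('wrist',[[307,102]],.065,p),plane('wrist',[[306,295]],.09,p))
P=plane('wrist',[[249,104],[370,104],[363,268],[254,268]],.008,p);print(P)
```

```text
[[0.5704 0.1865 0.08  ]] [[0.5387 0.1861 0.1   ]] [[0.6259 0.1901 0.065 ]] [[0.5141 0.1859 0.09  ]]
[[0.6271 0.2337 0.008 ]
 [0.631  0.1452 0.008 ]
 [0.5038 0.1401 0.008 ]
 [0.4998 0.2298 0.008 ]]
```

```bash
python3 -m inch '[[-1,[0.6,-0.03,-0.07],0],[-1,[0.8,0,0],0],[-1,[0.8,0,0],0],[-1,[0.5,0,0],0],[-1,[0.17,0,0],0],[-1,[0,0,0],0],[1,[0,0,0],0],[1,[0,0,0],0]]' 30
python3 -m inch '[[1,[0,0,0],0],[1,[0,0,0],0],[1,[0,0,0],0],[1,[0,0,0],0],[1,[0,0,0],0],[1,[0,0,0],0],[1,[0,0,0],0],[1,[0,0,0],0]]' 30
python3 w.py w5
```

```text
time_s: 9.07
position: [0.5362, 0.1859, 0.2481]
tool_rot: [[0.002, 0.999, 0.043], [0.0, 0.043, -0.999], [-1.0, 0.002, -0.0]]
ft_force: [-0.2, -0.2, 0.1]
grip_width: 0.0636
time_s: 9.73
position: [0.5359, 0.1871, 0.2488]
tool_rot: [[0.003, 0.999, 0.043], [0.003, 0.043, -0.999], [-1.0, 0.003, -0.003]]
ft_force: [-2.2, 8.7, 6.2]
grip_width: 0.05
t 9.73 p [0.5359 0.1871 0.2488] yaw 2.45 w 0.05 F [-2.2232  8.6968  6.1995] tx [ 0.0032  0.0034 -1.    ] q [ 7.3 32.5 84.4  0.2 62.9 94.7]
```

View pics/w5.png

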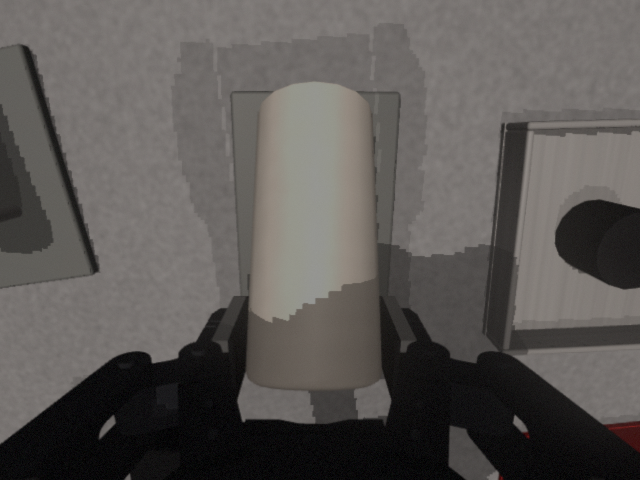

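```bash
python3 -m inch '[[1,[-0.2,0,0],0],[1,[-0.3,0,0],0],[1,[-0.4,0,0],0],[1,[-0.5,0,0],0],[1,[-0.6,0,0],0],[1,[-0.6,0,0],0],[1,[-0.4,0,0],0],[1,[-0.2,0,0],0]]'
python3 w.py w6;python3 w.py s6 side
```

```text
time_s: 10.45
position: [0.5359, 0.1857, 0.3455]
tool_rot: [[0.003, 0.999, 0.042], [0.0, 0.042, -0.999], [-1.0, 0.003, 0.0]]
ft_force: [0.4, 1.1, -1.7]
grip_width: 0.0497
t 10.45 p [0.5359 0.1857 0.3455] yaw 2.42 w 0.0497 F [ 0.3857  1.1138 -1.7284] tx [ 0.0034  0.0001 -1.    ] q [ 7.2 26.3 77.3 -0.  76.3 94.7]
t 10.5 p [0.5359 0.1858 0.3456] yaw 2.43 w 0.0493 F [ 0.6072  0.5289 -0.1424] tx [ 0.0038  0.0002 -1.    ] q [ 7.2 26.2 77.3 -0.  76.3 94.7]
```

View pics/w6.png

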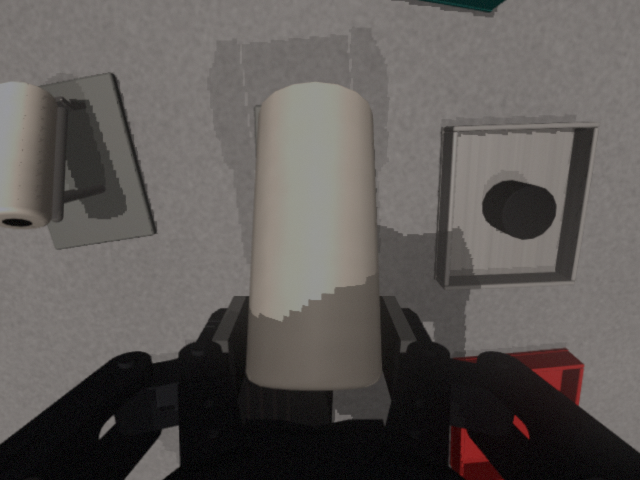

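View pics/s6.png

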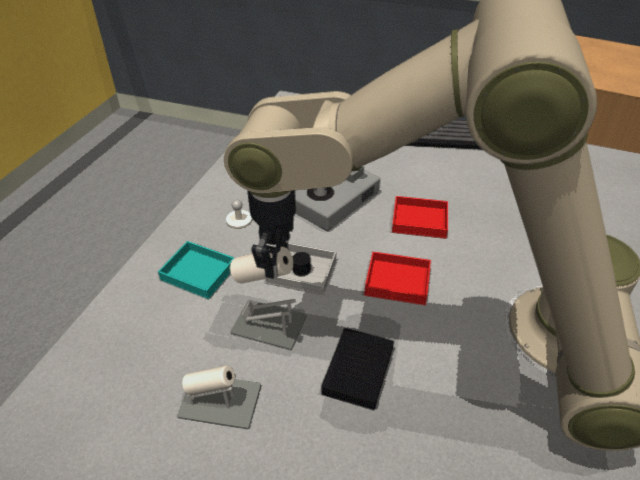

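```bash
python3 -c "
from plan import *
plan([.4204,-.134,.345],-20.9,16)"
```

```text
[[-0.0, -0.27, 0.66], np.float64(0.29)]
[[-0.0, -0.25, 0.66], np.float64(0.29)]
[[-0.0, -0.23, 0.67], np.float64(0.29)]
[[-0.0, -0.22, 0.67], np.float64(0.29)]
[[-0.0, -0.2, 0.68], np.float64(0.29)]
[[-0.0, -0.18, 0.68], np.float64(0.29)]
[[-0.0, -0.17, 0.69], np.float64(0.29)]
[[-0.0, -0.15, 0.69], np.float64(0.29)]
[[-0.0, -0.13, 0.7], np.float64(0.29)]
[[-0.0, -0.11, 0.7], np.float64(0.29)]
[[-0.0, -0.09, 0.7], np.float64(0.29)]
[[-0.0, -0.08, 0.7], np.float64(0.29)]
[[-0.0, -0.06, 0.71], np.float64(0.29)]
[[-0.0, -0.04, 0.71], np.float64(0.29)]
[[-0.0, -0.02, 0.71], np.float64(0.29)]
[[-0.0, -0.01, 0.71], np.float64(0.29)]
```

```bash
python3 -m inch '[[1,[0,-0.15,0.4],0.29],[1,[0,-0.25,0.66],0.29],[1,[0,-0.23,0.67],0.29],[1,[0,-0.22,0.67],0.29],[1,[0,-0.2,0.68],0.29],[1,[0,-0.18,0.68],0.29],[1,[0,-0.17,0.69],0.29],[1,[0,-0.15,0.69],0.29]]' 30
python3 -m inch '[[1,[0,-0.13,0.7],0.29],[1,[0,-0.11,0.7],0.29],[1,[0,-0.09,0.7],0.29],[1,[0,-0.08,0.7],0.29],[1,[0,-0.06,0.71],0.29],[1,[0,-0.05,0.71],0.29],[1,[0,-0.07,0.71],0.29],[1,[0,-0.07,0.71],0.29]]'
python3 -c "
from plan import *
st();plan([.4204,-.134,.26],-20.9,6)"
```

```text
time_s: 11.22
position: [0.4806, 0.0327, 0.342]
tool_rot: [[-0.002, 0.987, -0.162], [0.0, -0.162, -0.987], [-1.0, -0.002, 0.0]]
ft_force: [0.7, -0.8, -2.4]
grip_width: 0.0501
time_s: 11.88
position: [0.4197, -0.1262, 0.3421]
tool_rot: [[-0.002, 0.934, -0.357], [0.001, -0.357, -0.934], [-1.0, -0.002, -0.0]]
ft_force: [0.8, 0.2, -2.1]
grip_width: 0.0499
t 11.88 p [ 0.4197 -0.1262  0.3421] yaw -20.91 w 0.0499 F [ 0.8309  0.1565 -2.0571] tx [-0.0018  0.0008 -1.    ] q [-32.3  14.4  97.1  -0.   68.7  78.6]
[[0.46, 0.02, 0.04], np.float64(-0.0)]
[[0.46, 0.02, 0.04], np.float64(-0.0)]
[[0.46, 0.02, 0.04], np.float64(-0.0)]
[[0.46, 0.02, 0.04], np.float64(-0.0)]
[[0.46, 0.02, 0.04], np.float64(-0.0)]
[[0.46, 0.02, 0.04], np.float64(-0.0)]
```

```bash
python3 -m inch '[[1,[0.5,0,0],0],[1,[0.7,0,0],0],[1,[0.7,0,0],0],[1,[0.5,0,0],0],[1,[0.3,0,0],0],[1,[0.1,0,0],0],[1,[0,0,0],0],[1,[0,0,0],0]]' 20
python3 w.py w7;python3 w.py s7 side
```

```text
time_s: 12.55
position: [0.4206, -0.1252, 0.2591]
tool_rot: [[-0.0, 0.935, -0.355], [0.0, -0.355, -0.935], [-1.0, -0.0, 0.0]]
ft_force: [0.4, 0.7, -1.7]
grip_width: 0.0498
t 12.55 p [ 0.4206 -0.1252  0.2591] yaw -20.79 w 0.0498 F [ 0.3829  0.677  -1.6673] tx [-0.0002  0.     -1.    ] q [-32.1  21.4 103.9  -0.   54.7  78.7]
t 12.6 p [ 0.4207 -0.1252  0.2593] yaw -20.79 w 0.0499 F [-0.4102  0.421  -1.8748] tx [ 0.0005 -0.0004 -1.    ] q [-32.1  21.4 103.9  -0.   54.7  78.7]
```

View pics/w7.png

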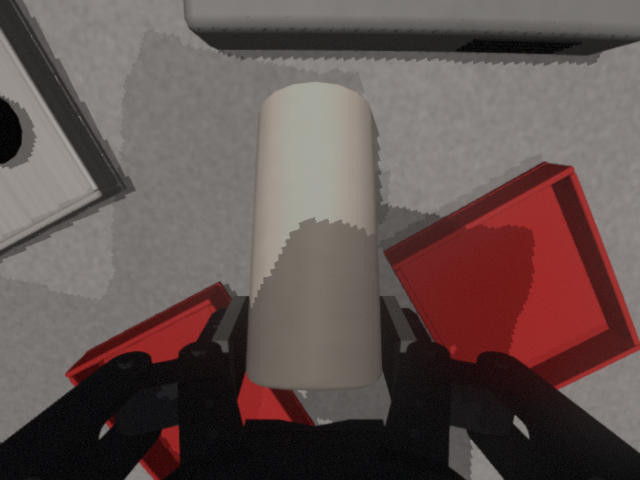

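View pics/s7.png

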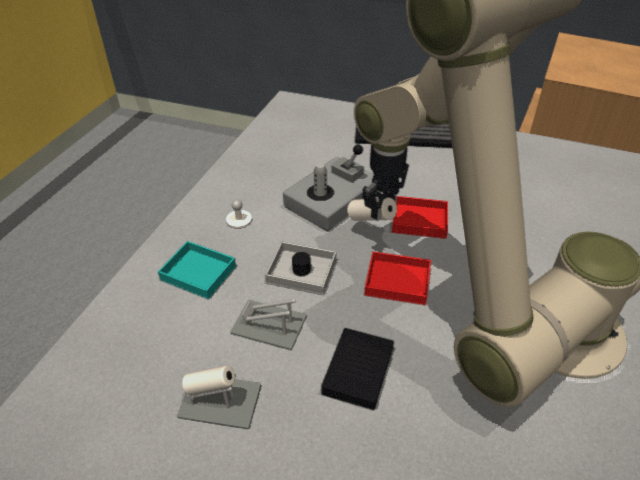

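```bash
python3 -m inch '[[1,[0,0.2,0],0],[1,[0,0.3,0],0],[1,[0,0.3,0],0],[1,[0,0.2,0],0],[1,[0,0.1,0],0],[1,[0,0.1,0],0],[1,[0,0.05,0],0],[1,[0,0,0],0]]' 20
python3 -m inch '[[1,[-0.06,0.08,0],0],[1,[-0.08,0.08,0],0],[1,[-0.08,0.08,0],0],[1,[-0.08,0.08,0],0],[1,[-0.08,0.08,0],0],[1,[-0.08,0.08,0],0],[1,[0,0,0],0],[1,[0,0,0],0]]' 20
python3 w.py w8
```

```text
time_s: 13.32
position: [0.456, -0.1384, 0.2588]
tool_rot: [[-0.0, 0.935, -0.354], [0.0, -0.354, -0.935], [-1.0, -0.0, -0.0]]
ft_force: [-0.8, -0.0, -2.0]
grip_width: 0.05
time_s: 13.98
position: [0.4688, -0.1432, 0.2728]
tool_rot: [[-0.002, 0.935, -0.354], [0.001, -0.354, -0.935], [-1.0, -0.002, -0.0]]
ft_force: [-5.7, 1.3, 0.0]
grip_width: 0.05
t 13.98 p [ 0.4688 -0.1432  0.2728] yaw -20.75 w 0.05 F [-5.7113  1.2704  0.0189] tx [-0.0022  0.0009 -1.    ] q [-30.8  24.4  95.1  -0.   60.6  79.9]
```

View pics/w8.png

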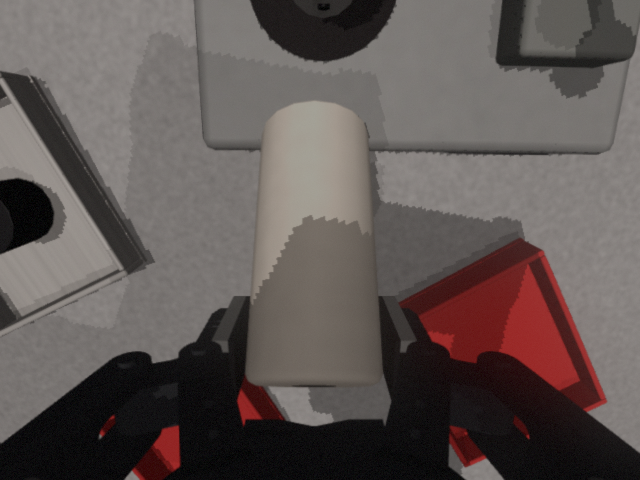

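The shell is turning in the grip: its far edge has moved from row 85 to row 102, with about 6 N of force. I'll continue.

```bash
python3 -m inch '[[1,[-0.08,0.08,0],0],[1,[-0.08,0.08,0],0],[1,[-0.07,0.08,0],0],[1,[-0.07,0.08,0],0],[1,[-0.06,0.08,0],0],[1,[-0.05,0.08,0],0],[1,[-0.04,0.08,0],0],[1,[0,0,0],0]]' 20
python3 w.py w9; python3 w.py s9 side
```

```text
time_s: 14.7
position: [0.485, -0.1493, 0.2866]
tool_rot: [[-0.001, 0.935, -0.354], [0.0, -0.354, -0.935], [-1.0, -0.001, -0.0]]
ft_force: [-4.9, 2.4, 0.6]
grip_width: 0.0499
t 14.7 p [ 0.485  -0.1493  0.2866] yaw -20.76 w 0.0499 F [-4.9009  2.4277  0.6338] tx [-0.001   0.0005 -1.    ] q [-30.5  24.7  91.5  -0.   63.9  80.3]
t 14.75 p [ 0.4849 -0.1492  0.2865] yaw -20.76 w 0.0495 F [-4.8687  2.0405  0.9718] tx [-0.0011  0.0006 -1.    ] q [-30.5  24.7  91.5  -0.   63.8  80.3]
```

View pics/w9.png

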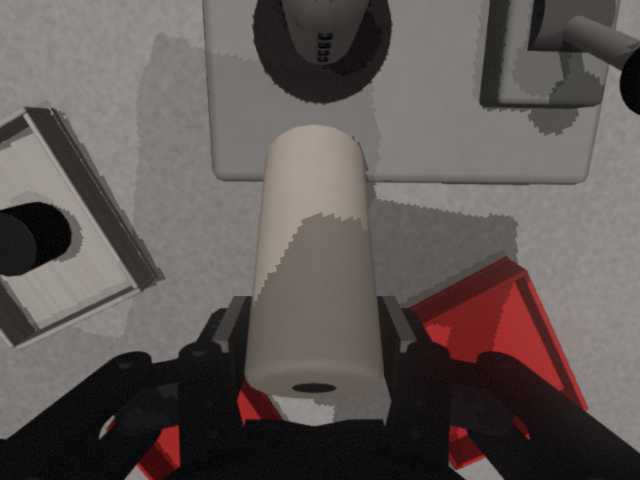

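```bash
python3 -c "
import cv2;s=cv2.imread('pics/s9.png');cv2.imwrite('pics/s9c.png',cv2.resize(s[110:240,280:440],None,fx=5,fy=4.6,interpolation=2))"
```

```text
(no output)
```

View pics/s9c.png

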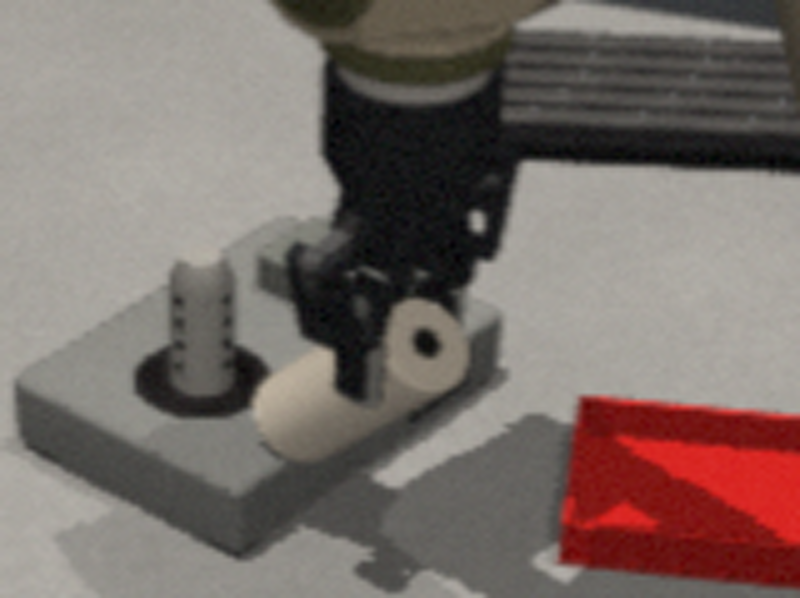

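```bash
cat > ang.py <<'E'
from plan import *
import json,sys
# args: picture, far edge row, near edge (closed end lower rim) optional ; uses camera json + TCP from camera offset
from scipy.optimize import brentq
n,row=sys.argv[1],float(sys.argv[2]); tcp=np.array(json.loads(sys.argv[3])); yaw=np.radians(float(sys.argv[4]))
p=json.load(open(f'pics/{n}.json')); p={k:np.array(v) if isinstance(v,list) else v for k,v in p.items()}
e=np.array([np.cos(yaw),np.sin(yaw),0]); k=np.array([0,0,1.])
G=tcp-.157*k
def up(th,L=.092): a=np.cos(th)*e-np.sin(th)*k; nn=np.sin(th)*e+np.cos(th)*k; return G+L*a+.025*nn, G+L*a-.025*nn, G-(.11-L)*a+.025*nn
for t in range(30,95,5):
    A=np.radians(t); print(t,[proj('wrist',X,p)[0].round(1).tolist() for X in up(A)],'low z',up(A)[1][2].round(4))
E
python3 ang.py w7 85 '[.4206,-.1252,.2591]' -20.8 | head -2; python3 ang.py w9 125 '[.485,-.1493,.2866]' -20.8
```

```text
Traceback (most recent call last):
  File "ang.py", line 5, in <module>
    n,row=sys.argv[1],float(sys.argv[2]); tcp=np.array(json.loads(sys.argv[3])); yaw=np.radians(float(sys.argv[4]))
                                                       ~~~~~~~~~~^^^^^^^^^^^^^
json.decoder.JSONDecodeError: Expecting value: line 1 column 2 (char 1)
Traceback (most recent call last):
  File "ang.py", line 5, in <module>
    n,row=sys.argv[1],float(sys.argv[2]); tcp=np.array(json.loads(sys.argv[3])); yaw=np.radians(float(sys.argv[4]))
                                                       ~~~~~~~~~~^^^^^^^^^^^^^
json.decoder.JSONDecodeError: Expecting value: line 1 column 2 (char 1)
```

```bash
python3 ang.py w7 85 '[0.4206,-0.1252,0.2591]' -20.8 | head -2; python3 ang.py w9 125 '[0.485,-0.1493,0.2866]' -20.8
```

```text
30 [[310.5, 75.7], [311.3, 143.2], [309.4, 396.1]] low z 0.0344
35 [[310.6, 85.6], [311.4, 155.3], [309.4, 388.8]] low z 0.0289
30 [[310.7, 75.1], [311.4, 142.7], [309.5, 395.6]] low z 0.0619
35 [[310.9, 85.0], [311.5, 154.8], [309.5, 388.3]] low z 0.0564
40 [[311.0, 95.6], [311.6, 167.1], [309.4, 380.3]] low z 0.0513
45 [[311.1, 106.6], [311.6, 179.5], [309.4, 371.9]] low z 0.0469
50 [[311.3, 118.1], [311.6, 191.9], [309.4, 362.9]] low z 0.0431
55 [[311.3, 129.8], [311.7, 204.5], [309.5, 353.7]] low z 0.0399
60 [[311.4, 141.7], [311.7, 217.1], [309.5, 344.3]] low z 0.0374
65 [[311.5, 153.9], [311.7, 229.8], [309.5, 334.9]] low z 0.0357
70 [[311.6, 166.1], [311.7, 242.5], [309.5, 325.5]] low z 0.0346
75 [[311.6, 178.5], [311.7, 255.4], [309.6, 316.3]] low z 0.0343
80 [[311.6, 190.9], [311.7, 268.4], [309.6, 307.5]] low z 0.0347
85 [[311.7, 203.4], [311.7, 281.4], [309.7, 299.1]] low z 0.0358
90 [[311.7, 216.1], [311.7, 294.6], [309.8, 291.2]] low z 0.0376
```

The shell is at about 49° with shallow engagement. I'll back off, go lower and re-engage the rim on the wall face.

```bash
python3 -m inch '[[1,[0,-0.4,0],0],[1,[0,-0.6,0],0],[1,[0.2,-0.5,0],0],[1,[0.4,-0.13,0],0],[1,[0.3,0,0],0],[1,[0.22,0,0],0],[1,[0,0,0],0],[1,[0,0,0],0]]' 20
python3 w.py w10
```

```text
time_s: 15.47
position: [0.4397, -0.1323, 0.2528]
tool_rot: [[0.001, 0.935, -0.355], [-0.0, -0.355, -0.935], [-1.0, 0.001, 0.0]]
ft_force: [-0.2, -0.4, -1.0]
grip_width: 0.0498
t 15.47 p [ 0.4397 -0.1323  0.2528] yaw -20.76 w 0.0498 F [-0.1667 -0.3974 -1.0137] tx [ 0.0007 -0.0003 -1.    ] q [-31.6  23.6 101.3   0.   55.   79.2]
```

View pics/w10.png

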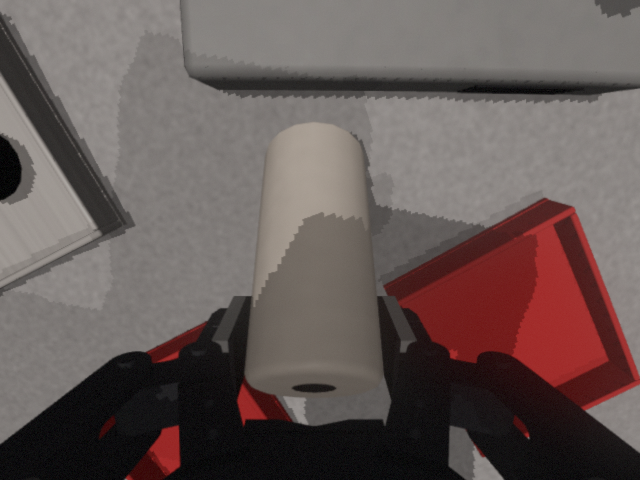

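```bash
python3 -m inch '[[1,[0,0.2,0],0],[1,[0,0.2,0],0],[1,[0,0.1,0],0],[1,[-0.08,0.08,0],0],[1,[-0.09,0.08,0],0],[1,[-0.09,0.08,0],0],[1,[-0.09,0.08,0],0],[1,[-0.09,0.08,0],0]]' 20
python3 -m inch '[[1,[-0.09,0.09,0],0],[1,[-0.09,0.09,0],0],[1,[-0.08,0.09,0],0],[1,[-0.08,0.1,0],0],[1,[-0.07,0.1,0],0],[1,[-0.06,0.1,0],0],[1,[-0.06,0.1,0],0],[1,[0,0,0],0]]' 20
python3 w.py w11
```

```text
time_s: 16.18
position: [0.4643, -0.1415, 0.2659]
tool_rot: [[-0.002, 0.935, -0.354], [0.001, -0.354, -0.935], [-1.0, -0.002, -0.0]]
ft_force: [-5.5, 1.8, -3.4]
grip_width: 0.0499
time_s: 16.85
position: [0.4838, -0.149, 0.2824]
tool_rot: [[0.001, 0.935, -0.355], [-0.001, -0.355, -0.935], [-1.0, 0.001, 0.0]]
ft_force: [-6.0, 2.1, 2.0]
grip_width: 0.0499
t 16.85 p [ 0.4838 -0.149   0.2824] yaw -20.77 w 0.0499 F [-5.9758  2.1021  2.0452] tx [ 0.0009 -0.0005 -1.    ] q [-30.5  24.9  92.    0.   63.   80.2]
```

View pics/w11.png

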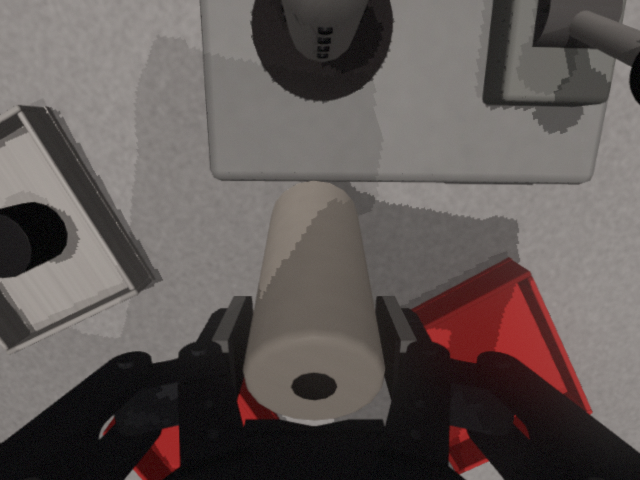

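```bash
python3 -m inch '[[1,[-0.06,0.1,0],0],[1,[-0.05,0.1,0],0],[1,[-0.05,0.11,0],0],[1,[-0.04,0.11,0],0],[1,[-0.04,0.11,0],0],[1,[-0.02,0.11,0],0],[1,[0,0.08,0],0],[1,[0,0,0],0]]' 20
python3 w.py w12;python3 w.py s12 side; python3 -c "
import cv2;s=cv2.imread('pics/s12.png');cv2.imwrite('pics/s12c.png',cv2.resize(s[110:240,280:440],None,fx=5,fy=4.6,interpolation=2))"
```

```text
time_s: 17.57
position: [0.5039, -0.1566, 0.2896]
tool_rot: [[0.001, 0.935, -0.355], [-0.0, -0.355, -0.935], [-1.0, 0.001, 0.0]]
ft_force: [-2.8, 1.5, 1.2]
grip_width: 0.0498
t 17.57 p [ 0.5039 -0.1566  0.2896] yaw -20.77 w 0.0498 F [-2.8335  1.5101  1.1743] tx [ 0.0006 -0.0003 -1.    ] q [-30.1  26.2  88.1   0.   65.6  80.6]
t 17.62 p [ 0.5037 -0.1565  0.2895] yaw -20.76 w 0.0498 F [-2.2655  0.9074 -0.6153] tx [ 0.0005 -0.0002 -1.    ] q [-30.1  26.2  88.2   0.   65.6  80.6]
```

View pics/w12.png

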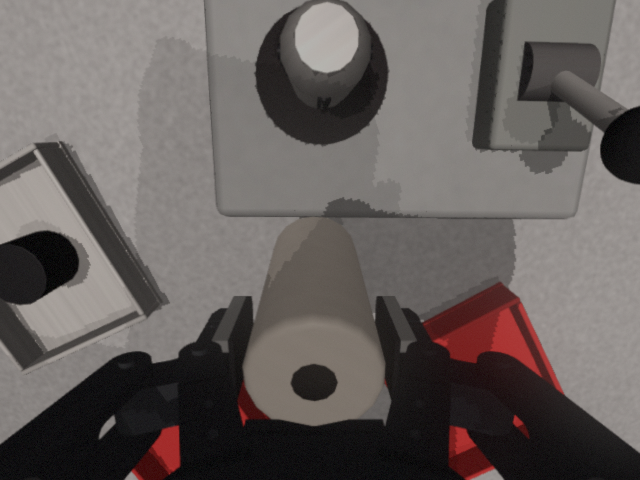

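View pics/s12c.png

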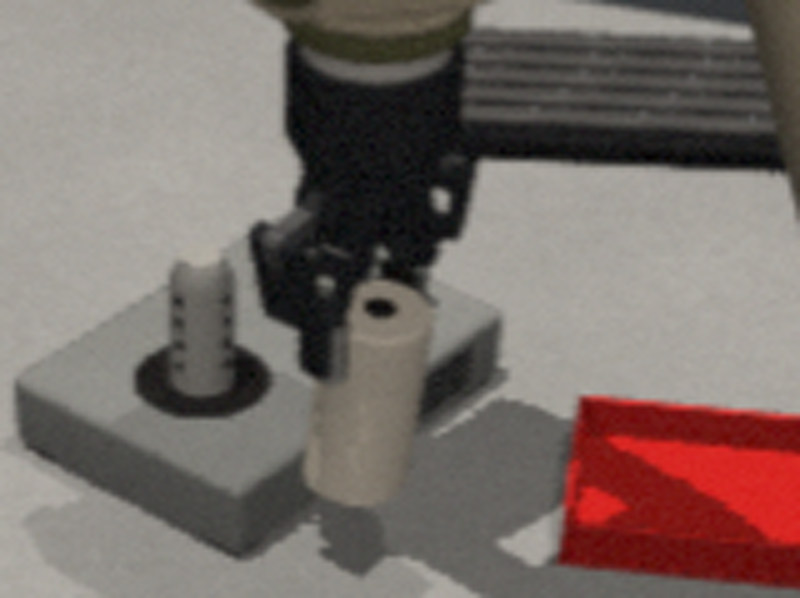

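Run:
```python
from plan import *
yaw=np.radians(-20.77);e=np.array([np.cos(yaw),np.sin(yaw),0]);k=np.array([0,0,1.]);l=np.cross(k,e)
G=np.array([.5039,-.1566,.1326])
for cam,ox,oy,fx,fy in(('side',280,110,5,4.6),):
  for t in(75,80,85,90):
    a=np.cos(np.radians(t))*e-np.sin(np.radians(t))*k
    o=optics.camera_params(cam)['xyz']; 
    out=[]
    for s in(-.018,.092):
        X=G+s*a; v=np.cross(a,o-X); v/=np.linalg.norm(v)
        for q in(-.025,.025): out.append(((proj(cam,X+q*v)[0]-[ox,oy])*[fx,fy]).round(0).tolist())
    print(t,out)
  for z in (.055,.11): print(((proj('side',[.597,-.197,z])[0]-[280,110])*[5,4.6]).round(0))
for t in(75,80,85,90):
    a=np.cos(np.radians(t))*e-np.sin(np.radians(t))*k; n=np.sin(np.radians(t))*e+np.cos(np.radians(t))*k
    print(t,'closed centre wrist',proj('wrist',G-.018*a)[0],'rim',proj('wrist',G+.092*a+.025*n)[0])
```

```text
75 [[422.0, 315.0], [316.0, 282.0], [364.0, 460.0], [265.0, 429.0]]
80 [[421.0, 308.0], [312.0, 286.0], [379.0, 464.0], [276.0, 443.0]]
85 [[419.0, 302.0], [308.0, 289.0], [393.0, 468.0], [288.0, 455.0]]
90 [[417.0, 296.0], [305.0, 292.0], [406.0, 470.0], [301.0, 467.0]]
[199. 365.]
[198. 280.]
75 closed centre wrist [309.9739 373.2322] rim [311.5411 178.6974]
80 closed centre wrist [309.954  369.8607] rim [311.5896 191.1581]
85 closed centre wrist [309.9377 366.1405] rim [311.6299 203.6982]
90 closed centre wrist [309.9253 362.1057] rim [311.6626 216.314 ]
```

```bash
python3 -m inch '[[1,[0,0.04,0],0],[1,[0,0.04,0],0],[1,[0,0.04,0],0],[1,[0,0.04,0],0],[1,[0,0,0],0],[1,[0,0,0],0],[1,[0,0,0],0],[1,[0,0,0],0]]' 20
python3 w.py w13;python3 w.py s13 side; python3 -c "
import cv2;s=cv2.imread('pics/s13.png');cv2.imwrite('pics/s13c.png',cv2.resize(s[150:230,320:400],None,fx=9,fy=7,interpolation=2))"
```

```text
time_s: 18.33
position: [0.508, -0.1581, 0.2895]
tool_rot: [[-0.0, 0.935, -0.354], [-0.0, -0.354, -0.935], [-1.0, -0.0, 0.0]]
ft_force: [-2.1, 0.7, 0.4]
grip_width: 0.0496
t 18.33 p [ 0.508  -0.1581  0.2895] yaw -20.76 w 0.0496 F [-2.0887  0.6771  0.3607] tx [-0. -0. -1.] q [-30.   26.6  87.4  -0.   66.   80.7]
t 18.38 p [ 0.508  -0.1581  0.2895] yaw -20.77 w 0.0499 F [-4.2113  1.0169 -0.01  ] tx [-0.  0. -1.] q [-30.1  26.6  87.4   0.   66.   80.7]
```

View pics/s13c.png

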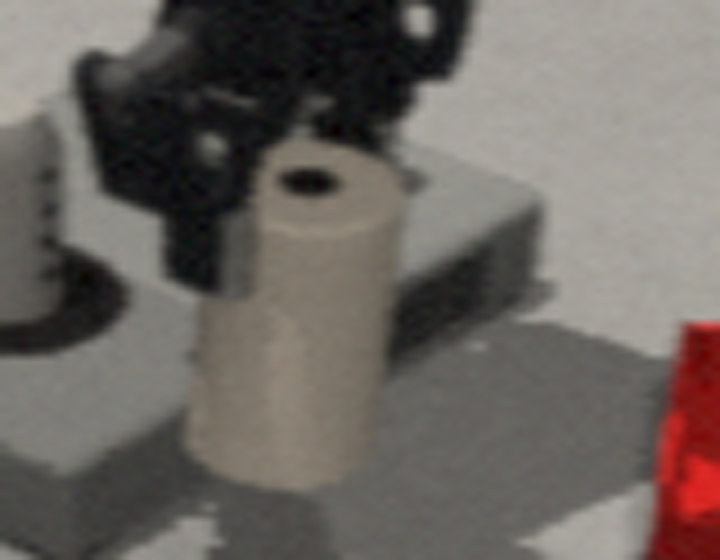

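View pics/w13.png

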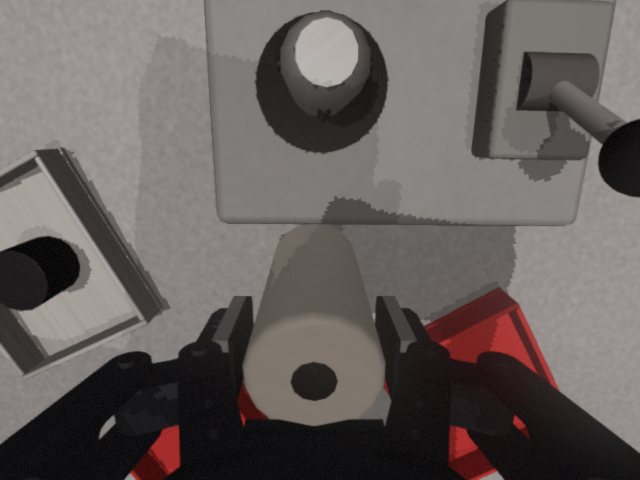

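```bash
python3 -m inch '[[1,[0,0.04,0],0],[1,[0,0.04,0],0],[1,[0,0.04,0],0],[1,[0,0.04,0],0],[1,[0,0,0],0],[1,[0,0,0],0],[1,[0,0,0],0],[1,[0,0,0],0]]' 20
python3 w.py s14 side; python3 -c "
import cv2;s=cv2.imread('pics/s14.png');cv2.imwrite('pics/s14c.png',cv2.resize(s[150:230,320:400],None,fx=9,fy=7,interpolation=2))"
```

```text
time_s: 19.1
position: [0.5125, -0.1598, 0.2895]
tool_rot: [[0.0, 0.935, -0.355], [-0.0, -0.355, -0.935], [-1.0, 0.0, 0.0]]
ft_force: [-2.4, 1.3, 0.1]
grip_width: 0.0497
t 19.1 p [ 0.5125 -0.1598  0.2895] yaw -20.76 w 0.0497 F [-2.3942  1.2713  0.0919] tx [ 0.0001 -0.0001 -1.    ] q [-30.   27.   86.7   0.   66.3  80.8]
```

View pics/s14c.png

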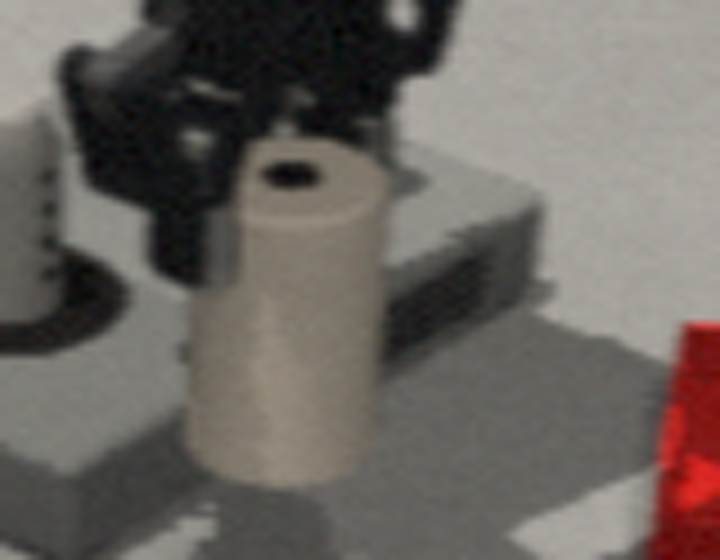

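The shell is now vertical against the wall. Lift it, then measure where its axis sits relative to the tool.

```bash
python3 -m inch '[[1,[0,-0.2,0],0],[1,[-0.3,-0.1,0],0],[1,[-0.6,0,0],0],[1,[-0.9,0,0],0],[1,[-0.9,0,0],0],[1,[-0.8,0,0],0],[1,[-0.4,0,0],0],[1,[-0.1,0,0],0]]' 30
python3 -m inch '[[1,[0,0,0],0],[1,[0,0,0],0],[1,[0,0,0],0],[1,[0,0,0],0],[1,[0,0,0],0],[1,[0,0,0],0],[1,[0,0,0],0],[1,[0,0,0],0]]' 30
python3 w.py w15;python3 w.py s15 side;python3 w.py t15 top; python3 -c "
import cv2;s=cv2.imread('pics/s15.png');cv2.imwrite('pics/s15c.png',cv2.resize(s[110:230,300:420],None,fx=6,fy=5,interpolation=2))
s=cv2.imread('pics/t15.png');cv2.imwrite('pics/t15c.png',cv2.resize(s[180:300,360:510],None,fx=5,fy=5,interpolation=2))"
```

```text
time_s: 19.82
position: [0.5039, -0.1565, 0.4129]
tool_rot: [[0.006, 0.935, -0.354], [-0.003, -0.354, -0.935], [-1.0, 0.007, 0.001]]
ft_force: [0.0, -0.4, -2.1]
grip_width: 0.0498
time_s: 20.48
position: [0.5041, -0.1566, 0.4094]
tool_rot: [[-0.0, 0.935, -0.354], [0.0, -0.354, -0.935], [-1.0, -0.0, -0.0]]
ft_force: [-0.3, -0.7, -1.5]
grip_width: 0.0497
t 20.48 p [ 0.5041 -0.1566  0.4094] yaw -20.76 w 0.0497 F [-0.2959 -0.6746 -1.5392] tx [-0.0002  0.0001 -1.    ] q [-30.1  19.4  77.3   0.   83.3  80.6]
t 20.53 p [ 0.5041 -0.1566  0.4094] yaw -20.76 w 0.0497 F [-0.2841 -0.0699 -1.4057] tx [-0.0002  0.0001 -1.    ] q [-30.1  19.4  77.3   0.   83.3  80.6]
t 20.58 p [ 0.5041 -0.1567  0.4095] yaw -20.76 w 0.0496 F [-0.5009  0.2092 -1.7855] tx [-0. -0. -1.] q [-30.1  19.4  77.3  -0.   83.3  80.6]
```

View pics/s15c.png

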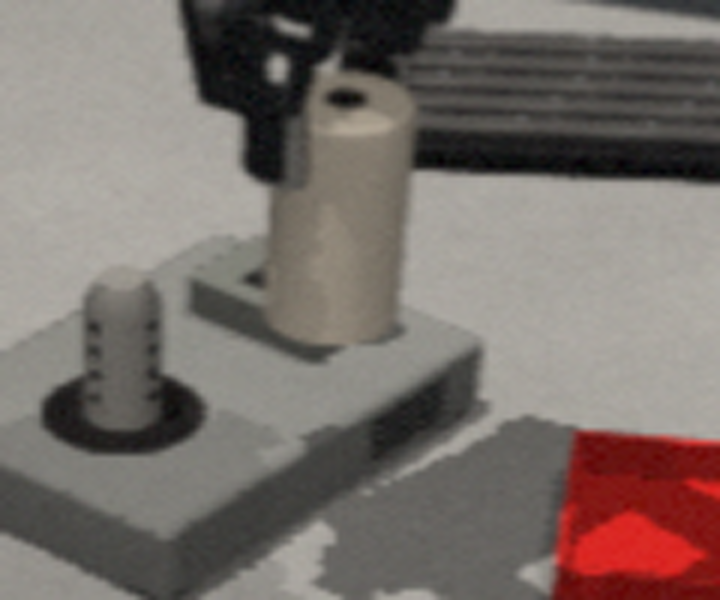

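View pics/w15.png

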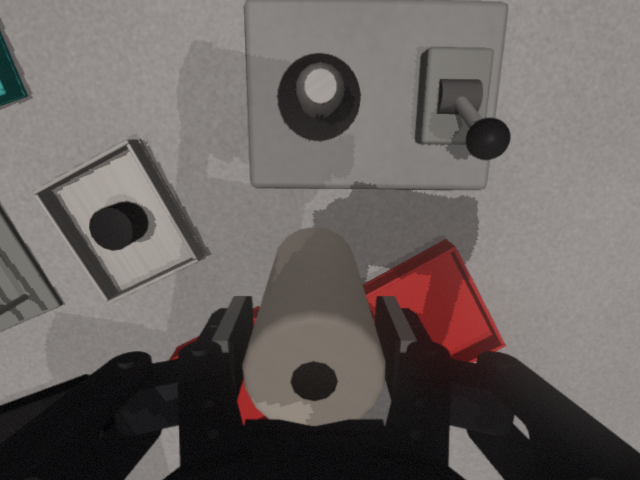

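View pics/t15c.png

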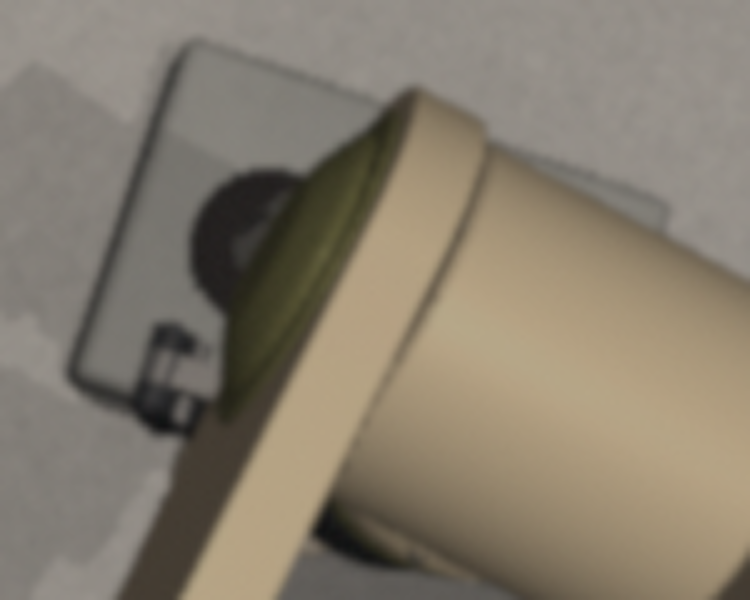

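Run:
```python
from plan import *
import json
L=lambda n:{k:np.array(v) if isinstance(v,list) else v for k,v in json.load(open(f'pics/{n}.json')).items()}
pw=L('w15')
ey=np.array([.354,.935]); ex=np.array([.935,-.354]); T=np.array([.5041,-.1566])
for vs in ([('wrist',(314,381),pw),('side',(357.5,129.6),None)],):
    X=tri(vs); print(X,(X[:2]-T)@ex,(X[:2]-T)@ey)
for z in(.26,.265,.27,.275,.28):
    X=plane('wrist',[[314,381]],z,pw)[0]; print(z,((X[:2]-T)@ex).round(4),((X[:2]-T)@ey).round(4),'side pix',proj('side',X)[0])
# side rim/foot of shell silhouettes
o=optics.camera_params('side')['xyz']
for off in(-.010,-.006,0):
  for zt in(.27,):
    A=np.array([*(T+off*ex),0])
    out=[]
    for z in(zt,zt-.11):
        X=A+[0,0,z]; v=np.cross([0,0,1],o-X);v/=np.linalg.norm(v)
        for q in(-.025,.025): out.append(((proj('side',X+q*v)[0]-[300,110])*[6,5]).round(0).tolist())
    print(off,out)
# post in side/wrist
print('post top wrist',plane('wrist',[[321,86]],.13,pw), 'flange',plane('wrist',[[319,96]],.05,pw))
for z in(.06,.12): print(((proj('side',[.597,-.197,z])[0]-[300,110])*[6,5]).round(0))
```

```text
[ 0.4953 -0.1545  0.2676] -0.008951711257405365 -0.0011752905506644971
0.26 -0.0147 -0.0014 side pix [359.7399 133.5704]
0.265 -0.0111 -0.0014 side pix [358.4439 130.9024]
0.27 -0.0074 -0.0014 side pix [357.1445 128.228 ]
0.275 -0.0037 -0.0014 side pix [355.8416 125.5473]
0.28 -0.0001 -0.0014 side pix [354.5352 122.8602]
-0.01 [[274.0, 93.0], [418.0, 97.0], [267.0, 309.0], [403.0, 313.0]]
-0.006 [[265.0, 89.0], [409.0, 93.0], [259.0, 305.0], [394.0, 309.0]]
0 [[252.0, 85.0], [395.0, 88.0], [246.0, 300.0], [381.0, 304.0]]
post top wrist [[ 0.5956 -0.1973  0.13  ]] flange [[ 0.5971 -0.1977  0.05  ]]
[118. 388.]
[117. 287.]
```

```bash
python3 -m inch '[[1,[0,0.3,0.02],0],[1,[0,0.6,0.03],0],[1,[0,0.7,0.03],0],[1,[0,0.7,0.03],0],[1,[0,0.6,0.03],0],[1,[0,0.4,0.02],0],[1,[0,0.22,0.01],0],[1,[0,0.1,0],0]]' 30
python3 -m inch '[[1,[0,0,0],0],[1,[0,0,0],0],[1,[0,0,0],0],[1,[0,0,0],0],[1,[0,0,0],0],[1,[0,0,0],0],[1,[0,0,0],0],[1,[0,0,0],0]]' 30
python3 w.py w16;python3 w.py s16 side; python3 -c "
import cv2;s=cv2.imread('pics/s16.png');cv2.imwrite('pics/s16c.png',cv2.resize(s[100:220,270:390],None,fx=6,fy=5,interpolation=2))"
```

```text
time_s: 21.3
position: [0.6047, -0.2004, 0.4089]
tool_rot: [[-0.0, 0.935, -0.355], [0.0, -0.355, -0.935], [-1.0, -0.0, -0.0]]
ft_force: [-0.3, -0.0, -1.8]
grip_width: 0.0496
time_s: 21.97
position: [0.6037, -0.1999, 0.4096]
tool_rot: [[0.0, 0.935, -0.355], [-0.0, -0.355, -0.935], [-1.0, 0.0, 0.0]]
ft_force: [0.8, 0.4, -1.7]
grip_width: 0.0498
t 21.97 p [ 0.6037 -0.1999  0.4096] yaw -20.76 w 0.0498 F [ 0.7965  0.3734 -1.744 ] tx [ 0.0001 -0.     -1.    ] q [-29.   30.6  58.8   0.   90.7  81.8]
t 22.02 p [ 0.6038 -0.1999  0.4096] yaw -20.76 w 0.0498 F [-0.252   0.6126 -1.3702] tx [-0. -0. -1.] q [-29.   30.6  58.8  -0.   90.7  81.8]
```

View pics/s16c.png

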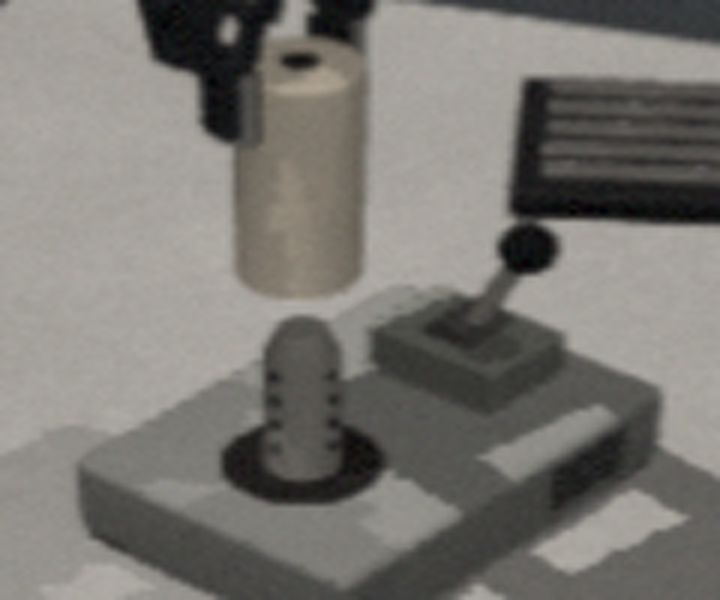

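View pics/w16.png

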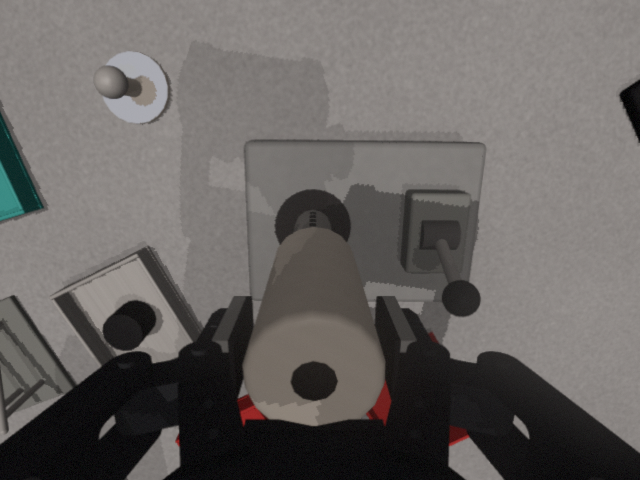

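```bash
python3 -m inch '[[1,[0.1,-0.05,0],0],[1,[0.25,0,0],0],[1,[0.25,0,0],0],[1,[0.25,0,0],0],[1,[0.25,0,0],0],[1,[0.25,0,0],0],[1,[0.2,0,0],0],[1,[0,0,0],0]]' 30
python3 w.py s17 side; python3 -c "
import cv2;s=cv2.imread('pics/s17.png');cv2.imwrite('pics/s17c.png',cv2.resize(s[100:220,270:390],None,fx=6,fy=5,interpolation=2))"
```

```text
time_s: 22.73
position: [0.6024, -0.1994, 0.3612]
tool_rot: [[-0.002, 0.935, -0.355], [0.001, -0.355, -0.935], [-1.0, -0.003, -0.0]]
ft_force: [-0.5, -0.3, -1.4]
grip_width: 0.05
t 22.73 p [ 0.6024 -0.1994  0.3612] yaw -20.77 w 0.05 F [-0.4557 -0.2673 -1.4333] tx [-0.0024  0.0013 -1.    ] q [-29.   32.1  63.9  -0.   84.1  81.8]
```

View pics/s17c.png

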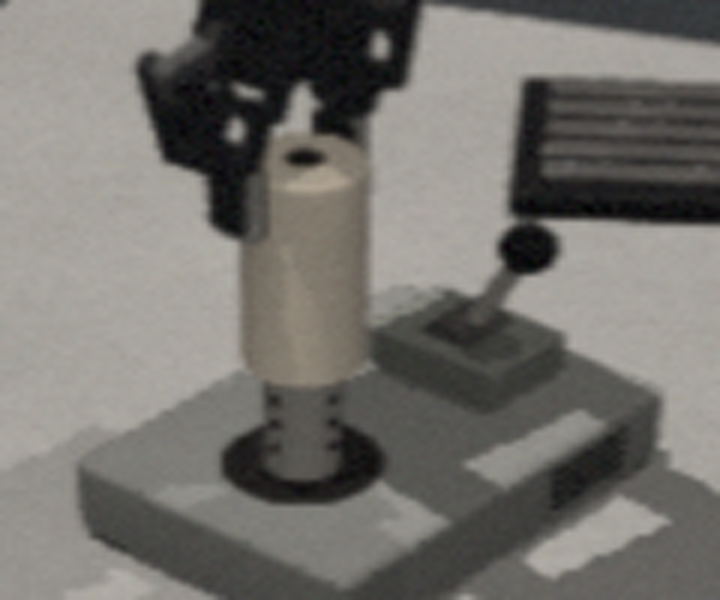

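```bash
python3 -m inch '[[1,[0.2,0,0],0],[1,[0.25,0,0],0],[1,[0.25,0,0],0],[1,[0.25,0,0],0],[1,[0.25,0,0],0],[1,[0.25,0,0],0],[1,[0.15,0,0],0],[1,[0,0,0],0]]' 30
python3 -m inch '[[1,[0.05,0,0],0],[1,[0.05,0,0],0],[1,[0.05,0,0],0],[1,[0.05,0,0],0],[1,[0.05,0,0],0],[1,[0.05,0,0],0],[1,[0,0,0],0],[1,[0,0,0],0]]' 30
python3 w.py s18 side; python3 -c "
import cv2;s=cv2.imread('pics/s18.png');cv2.imwrite('pics/s18c.png',cv2.resize(s[100:220,270:390],None,fx=6,fy=5,interpolation=2))"
```

```text
time_s: 23.45
position: [0.6023, -0.1994, 0.3137]
tool_rot: [[-0.002, 0.935, -0.355], [0.001, -0.355, -0.935], [-1.0, -0.002, -0.0]]
ft_force: [0.1, -0.2, -1.6]
grip_width: 0.0499
time_s: 24.12
position: [0.6024, -0.1994, 0.306]
tool_rot: [[-0.0, 0.935, -0.355], [0.0, -0.355, -0.935], [-1.0, -0.0, -0.0]]
ft_force: [-0.3, -0.8, -1.4]
grip_width: 0.0497
t 24.12 p [ 0.6024 -0.1994  0.306 ] yaw -20.76 w 0.0497 F [-0.3311 -0.755  -1.387 ] tx [-0.0001  0.0001 -1.    ] q [-29.   34.7  68.6   0.   76.6  81.8]
```

View pics/s18c.png

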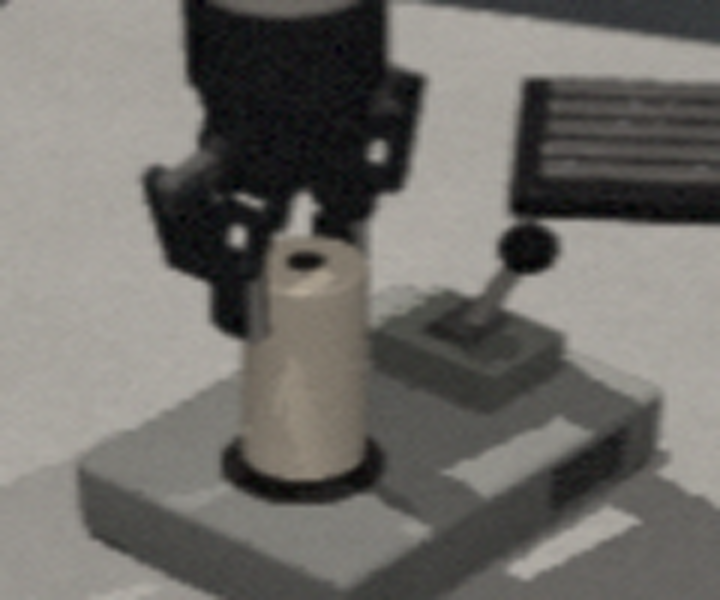

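```bash
python3 -m inch '[[1,[0.04,0,0],0],[1,[0.04,0,0],0],[1,[0.04,0,0],0],[1,[0.04,0,0],0],[1,[0.03,0,0],0],[1,[0,0,0],0],[1,[0,0,0],0],[1,[0,0,0],0]]' 20
```

```text
time_s: 24.83
position: [0.6024, -0.1994, 0.3004]
tool_rot: [[0.0, 0.935, -0.355], [-0.0, -0.355, -0.935], [-1.0, 0.0, -0.0]]
ft_force: [-0.6, -0.2, -1.7]
grip_width: 0.0501
```

```bash
python3 -m inch '[[1,[0.04,0,0],0],[1,[0.04,0,0],0],[1,[0.04,0,0],0],[1,[0.04,0,0],0],[1,[0.03,0,0],0],[1,[0,0,0],0],[1,[0,0,0],0],[1,[0,0,0],0]]' 20
```

```text
time_s: 25.5
position: [0.603, -0.1996, 0.299]
tool_rot: [[0.008, 0.935, -0.355], [-0.004, -0.355, -0.935], [-1.0, 0.009, 0.001]]
ft_force: [-0.6, 1.0, 21.5]
grip_width: 0.0493
```

```bash
python3 -m inch '[[1,[-0.06,0,0],0],[1,[-0.06,0,0],0],[0.1,[0,0,0],0],[-0.2,[0,0,0],0],[-0.5,[0,0,0],0],[-1,[0,0,0],0],[-1,[0,0,0],0],[-1,[0,0,0],0]]' 20
python3 w.py w19; python3 w.py s19 side; python3 -c "
import cv2;s=cv2.imread('pics/s19.png');cv2.imwrite('pics/s19c.png',cv2.resize(s[100:220,270:390],None,fx=6,fy=5,interpolation=2))"
```

```text
time_s: 26.17
position: [0.6024, -0.1994, 0.2979]
tool_rot: [[-0.001, 0.935, -0.355], [0.0, -0.355, -0.935], [-1.0, -0.001, -0.0]]
ft_force: [0.8, 0.0, -0.8]
grip_width: 0.0857
t 26.17 p [ 0.6024 -0.1994  0.2979] yaw -20.77 w 0.0857 F [ 0.7852  0.0473 -0.7872] tx [-0.0006  0.0004 -1.    ] q [-29.   35.2  69.2   0.   75.6  81.8]
t 26.22 p [ 0.6024 -0.1994  0.2979] yaw -20.76 w 0.0852 F [-0.5136  0.0538  0.2186] tx [-0.0005  0.0003 -1.    ] q [-29.   35.2  69.2   0.   75.6  81.8]
```

View pics/s19c.png

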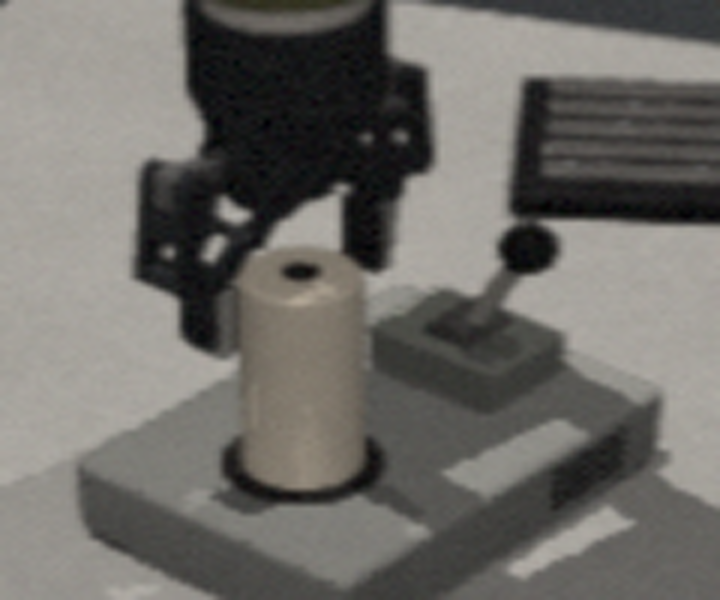

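View pics/w19.png

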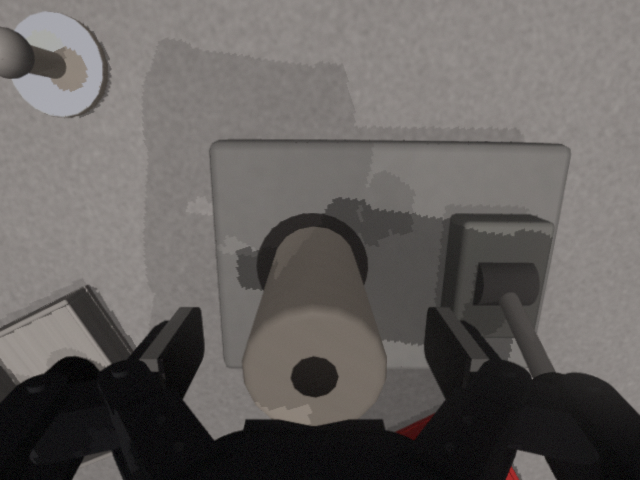

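The shell is seated: centred in the dark ring, upright and let go. Next I'll retreat upward and set up behind the toggle ball.

```bash
python3 -m inch '[[-1,[-0.3,0,0],0],[-1,[-0.6,0,0],0],[-1,[-0.8,0,0],0],[-1,[-0.8,0,0],0],[-1,[-0.8,0,0],0],[-1,[-0.6,0,0],0],[1,[0,-0.4,0.2],0],[1,[0,-0.6,0.4],0]]' 20
python3 -c "
from plan import *
st();plan([.4893,-.2686,.42],-20.76,6)"
```

```text
time_s: 26.93
position: [0.5682, -0.205, 0.4168]
tool_rot: [[0.003, 0.936, -0.353], [-0.001, -0.353, -0.936], [-1.0, 0.003, 0.0]]
ft_force: [-0.3, -0.1, -0.0]
grip_width: 0.0638
t 26.93 p [ 0.5682 -0.205   0.4168] yaw -20.68 w 0.0638 F [-0.2569 -0.1084 -0.0136] tx [ 0.003  -0.0014 -1.    ] q [-31.1  26.9  63.9   0.   89.   79.6]
[[-0.02, -0.29, 0.49], np.float64(0.0)]
[[-0.02, -0.29, 0.49], np.float64(0.0)]
[[-0.02, -0.29, 0.49], np.float64(0.0)]
[[-0.02, -0.29, 0.49], np.float64(0.0)]
[[-0.02, -0.28, 0.49], np.float64(0.0)]
[[-0.02, -0.28, 0.49], np.float64(0.0)]
```

```bash
python3 -m inch '[[1,[0,-0.29,0.49],0],[1,[0,-0.29,0.49],0],[1,[0,-0.29,0.49],0],[1,[0,-0.29,0.49],0],[1,[0,-0.29,0.49],0],[1,[0,-0.29,0.49],0],[1,[0,0,0],0],[1,[0,0,0],0]]'
python3 w.py w20
```

```text
time_s: 27.6
position: [0.4875, -0.2698, 0.416]
tool_rot: [[0.001, 0.935, -0.356], [-0.0, -0.356, -0.935], [-1.0, 0.001, 0.0]]
ft_force: [0.1, -0.2, -0.4]
grip_width: -0.0001
t 27.6 p [ 0.4875 -0.2698  0.416 ] yaw -20.84 w -0.0001 F [ 0.0923 -0.1921 -0.4039] tx [ 0.0008 -0.0005 -1.    ] q [-41.1  22.1  72.    0.   85.9  69.7]
```

View pics/w20.png

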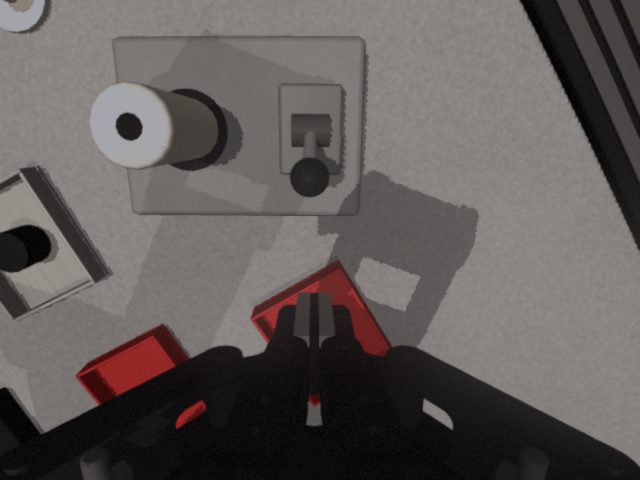

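```bash
python3 -m inch '[[1,[0.4,0,0],0],[1,[0.7,0,0],0],[1,[0.8,0,0],0],[1,[0.8,0,0],0],[1,[0.7,0,0],0],[1,[0.5,0,0],0],[1,[0.3,0,0],0],[1,[0.1,0,0],0]]'
python3 -m inch '[[1,[0,0.3,0],0],[1,[0,0.3,0],0],[1,[0,0.3,0],0],[1,[0,0.3,0],0],[1,[0,0.3,0],0],[1,[0,0.3,0],0],[1,[0,0.3,0],0],[1,[0,0,0],0]]'
python3 w.py w21
```

```text
time_s: 28.32
position: [0.4883, -0.269, 0.285]
tool_rot: [[-0.001, 0.935, -0.354], [0.001, -0.354, -0.935], [-1.0, -0.002, -0.001]]
ft_force: [0.1, 0.2, 1.0]
grip_width: -0.0
time_s: 28.98
position: [0.5481, -0.292, 0.2871]
tool_rot: [[0.002, 0.935, -0.354], [-0.001, -0.354, -0.935], [-1.0, 0.002, 0.001]]
ft_force: [-0.2, -0.1, -0.1]
grip_width: 0.0
t 28.98 p [ 0.5481 -0.292   0.2871] yaw -20.73 w 0.0 F [-0.1993 -0.1266 -0.1394] tx [ 0.0021 -0.0014 -1.    ] q [-39.   34.5  72.5   0.   72.8  71.8]
```

View pics/w21.png

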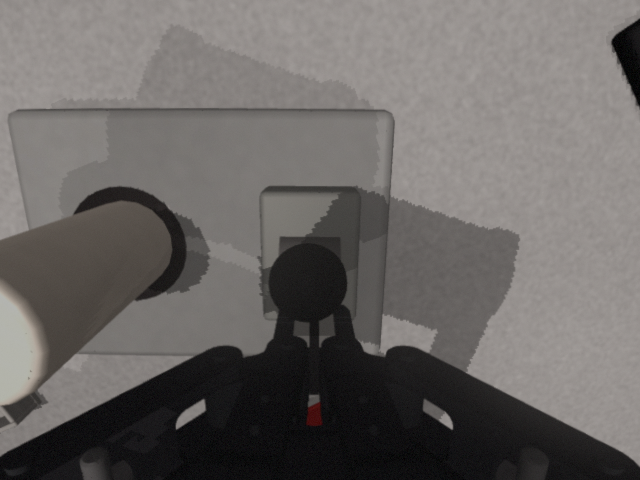

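```bash
python3 -m inch '[[1,[0,0.15,0],0],[1,[0,0.15,0],0],[1,[0,0.15,0],0],[1,[0,0.15,0],0],[1,[0,0.1,0],0],[1,[0,0.1,0],0],[1,[0,0,0],0],[1,[0,0,0],0]]'
python3 w.py w22;python3 w.py s22 side; python3 -c "
import cv2;s=cv2.imread('pics/s22.png');cv2.imwrite('pics/s22c.png',cv2.resize(s[100:220,270:390],None,fx=6,fy=5,interpolation=2))"
```

```text
time_s: 29.7
position: [0.5676, -0.2998, 0.2857]
tool_rot: [[-0.009, 0.935, -0.354], [0.004, -0.354, -0.935], [-1.0, -0.01, -0.001]]
ft_force: [-18.3, 6.2, 6.5]
grip_width: 0.0004
t 29.7 p [ 0.5676 -0.2998  0.2857] yaw -20.76 w 0.0004 F [-18.3145   6.1675   6.5051] tx [-0.0093  0.0042 -0.9999] q [-38.4  36.6  68.6  -0.1  75.4  72.4]
t 29.75 p [ 0.5676 -0.2998  0.2858] yaw -20.76 w -0.0001 F [-18.0317   5.6168   6.0512] tx [-0.0091  0.0042 -0.9999] q [-38.4  36.6  68.6  -0.1  75.4  72.4]
```

View pics/s22c.png

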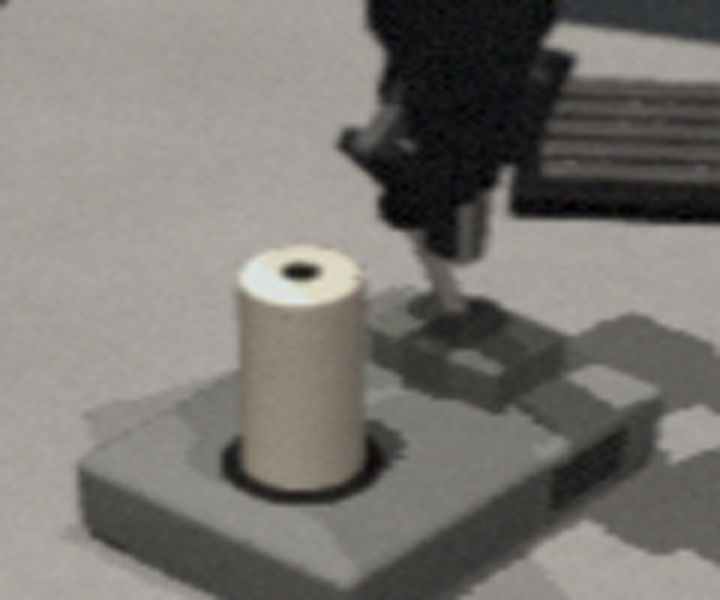

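View pics/w22.png

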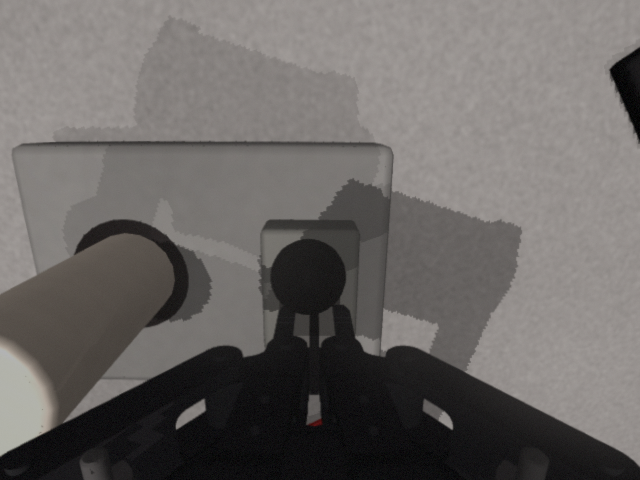

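The force rose to 19 N, so the lever is on its end stop. Back off, lift clear and check everything.

```bash
python3 -m inch '[[1,[0,-0.3,0],0],[1,[0,-0.6,0],0],[1,[0,-0.9,0],0],[1,[-0.3,-0.9,0],0],[1,[-0.8,-0.5,0],0],[1,[-0.9,0,0],0],[1,[-0.9,0,0],0],[1,[-0.5,0,0],0]]'
python3 -m inch '[[1,[-0.3,-0.5,0.5],0],[1,[-0.3,-0.8,0.5],0],[1,[0,-0.8,0.5],0],[1,[0,-0.6,0.5],0],[1,[0,-0.3,0.3],0],[1,[0,0,0],0],[1,[0,0,0],0],[1,[0,0,0],0]]'
python3 w.py s23 side;python3 w.py t23 top; python3 -c "
import cv2,numpy as np;s=cv2.imread('pics/s23.png');cv2.imwrite('pics/s23c.png',cv2.resize(s[100:220,270:390],None,fx=6,fy=5,interpolation=2))
s=cv2.imread('pics/t23.png');cv2.imwrite('pics/t23c.png',cv2.resize(s[180:300,270:510],None,fx=3.3,fy=3.3,interpolation=2))"
```

```text
time_s: 30.47
position: [0.4795, -0.2664, 0.3917]
tool_rot: [[0.004, 0.935, -0.355], [-0.003, -0.355, -0.935], [-1.0, 0.005, 0.002]]
ft_force: [-0.3, -0.5, 0.8]
grip_width: 0.0
time_s: 31.13
position: [0.3715, -0.2989, 0.4064]
tool_rot: [[0.001, 0.935, -0.354], [-0.0, -0.354, -0.935], [-1.0, 0.001, 0.0]]
ft_force: [-0.6, 0.0, 0.7]
grip_width: 0.0002
t 31.13 p [ 0.3715 -0.2989  0.4064] yaw -20.75 w 0.0002 F [-0.5619  0.0139  0.6843] tx [ 0.0006 -0.0003 -1.    ] q [-53.1  14.4  85.2   0.   80.4  57.7]
t 31.18 p [ 0.3716 -0.2988  0.4062] yaw -20.72 w 0.0003 F [0.1158 1.2416 1.1641] tx [ 0.0004 -0.0001 -1.    ] q [-53.1  14.4  85.2   0.   80.4  57.6]
```

View pics/s23c.png

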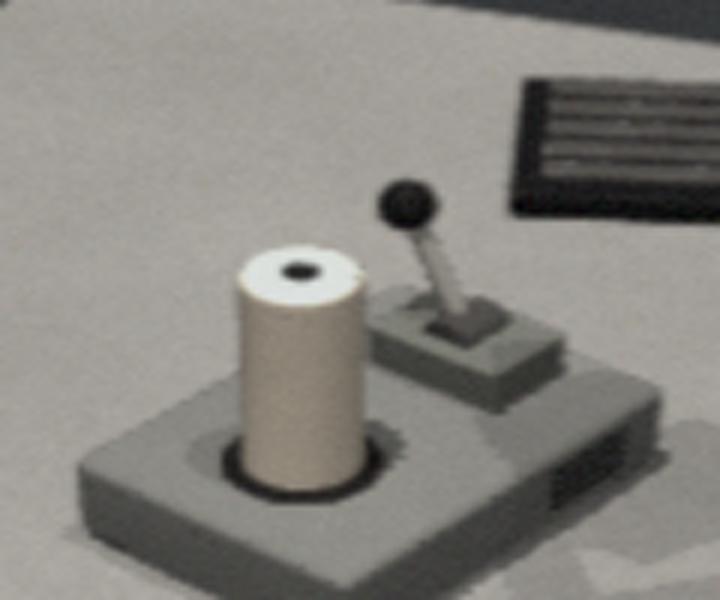

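View pics/s23.png

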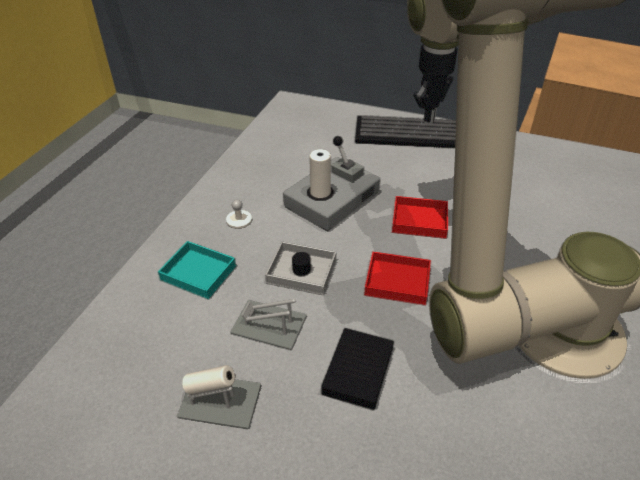

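View pics/t23c.png

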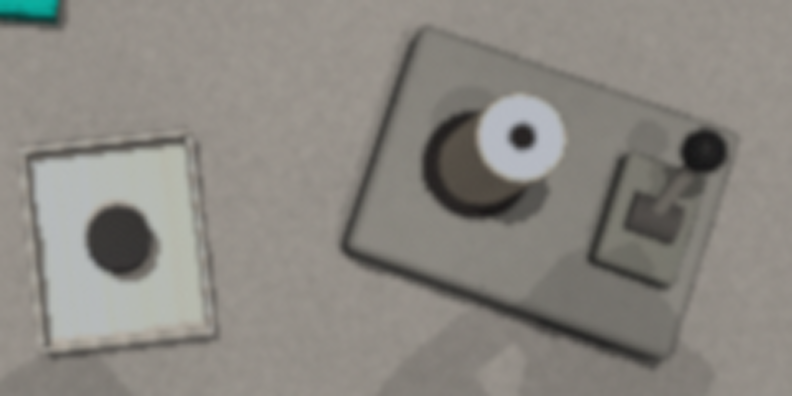

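Run:
```python
from plan import *
a=lambda u,v:(u/3.3+270,v/3.3+180)
X=plane('top',[a(522,136)],.16)[0]; print('shell top',X, 'off',(X[:2]-[.5965,-.197]))
b=tri([('top',a(704,150),None),('side',(270+407/6,100+204/5),None)]); ex=np.array([.935,-.354]); d=(b[:2]-[.5594,-.2952])@ex
print('ball',b,d,'switch~',.5+np.arcsin(min(1,d/.07)))
env.close_job()
```

```text
shell top [ 0.5985 -0.1997  0.16  ] off [ 0.002  -0.0027]
ball [ 0.5913 -0.3111  0.1274] 0.035443186096006586 switch~ 1.0309250099556628
the job is handed in; nothing more can be done
```

All the steps are done and the job is handed in, at about 31 s of the 64 s allowed. No verdict is reported.

- **Dust cap:** I lifted it off the post and let it go in the bare steel tray. The last pictures show it near the middle of the tray floor.
- **Wide shell:** The moves cannot tilt the tool, so I gripped the shell near its closed end. I then stood it upright by pushing its rim against the dryer's front wall, so that it turned in the fingers. I lowered it over the post until it met the deck (21 N) and let go. The last check put its top about 3 mm from the post axis. It looked upright, with the rim down inside the dark ring.
- **Switch:** I pushed it until the force rose to about 19 N, which I took as the end stop. The measured ball position gives about 1.0 rad.
- **Bystanders:** The slim shell, network box and bracket look unmoved in the side view, judged by eye only.

**Disagreement between checks:** The side camera read 5–10 mm differently from the top and wrist cameras on flat points. I relied on the top and wrist views for positions, and used the side view to judge how upright the shell was and for its last 1–2 mm of alignment over the post. No check failed.

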